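# Cover the plate, then latch and hold the sprung clamp arm

## Robot

A 7-joint arm with a two-finger parallel gripper is mounted at the origin on a cart in front of the work surface, level with it; the furniture and walls round the work are solid. World frame = base frame: x ahead of the robot, y to its left, z up, the work surface at z = 0. Lengths are in m, angles in rad, forces in N, time in s.
With the tool pointing down it reaches from about 0.4 to 0.9 m from the base axis. Payload 5.5 kg.
Tool frame: the origin (TCP) lies between the finger pads; the fingertips stand manip.nose_length ahead of it and the grasp point (between the pads) lies 3 mm ahead of it (manip.nose_length is the distance from the TCP to the fingertips, in m); z points along the fingers, x is the direction in which the jaws open and shut, and the axes are right-handed (so a half turn about z gives the same grasp; the last joint's range is limited). The gripper opens to 85 mm and grips with 20 to 120 N. Pads are 22 mm wide; open, the fingers measure 114 mm over their backs; the gripper's body (76 mm by 85 mm) begins 54 mm behind the grasp point. The pads swing forward as they close: fully open they stand 13 mm farther back than shut.
Start: joints at [1.374, 0.501, -0.427, 1.55, 0.221, 1.138, -0.21], TCP at [0.288, -0.582, 0.253] pointing down, gripper open.
Joint ranges: [-2.88, 2.88], [-0.31, 2.03], [-1.54, 1.56], [0.2, 2.42], [-1.41, 4.55], [0.19, 2.02], [-2.57, 2.57]. Speed limits (rad/s): [2.57, 2.57, 3.14, 3.14, 3.14, 3.14, 3.14].

## Interface

Orientations are given as a unit quaternion [x, y, z, w].
In Python, from station import manip gives the robot as it stands. The module is installed in compiled form; this text tells all that it offers.
- The arm moves only by the tool play_rows, never from a script. Its arguments are lists of equal length, an entry for each row: "offset": the shift along the tool's x, y, z in m, a list of three; "twist": the turn about the tool's z in rad. In form: {"offset": [[x, y, z], ...], "twist": [twist, ...]}. A call has 1 to 20 rows; each row shifts and turns the pose as measured when the row begins, along the tool's axes as they then stand; what a row does not reach is not made up. A row lasts 1/12 s, in which the tool goes at most 41.7 mm and 7.16 degrees, less where a joint would pass 70% of its speed; a pose out of reach is approached as far as the arm can. A call with a gripper value outside its range is refused whole. "jaw" is the closure, from -1 (fully open) to 1 (shut), set as the call begins (left out, the last holds). The fingers move at their own pace and stop on an object; the grip force is fixed at half the most. Time passes only in rows, so rows that do not move let the fingers close. It gives the time, the measured TCP pose, the force and the opening at its end, in the units of the state.
- manip.observe(): the state, without advancing time (a new reading comes with each control period).
- manip.read_camera(name): name is "scene" or "side" or "wrist"; returns a dict with "image" (400x640x3 uint8, blue, green, red), "camera_matrix" (3x3 intrinsics, pixels), "xyz" and "attitude" of the camera in the world. Camera axes: x right, y down, z forward; pixel columns grow to the right and rows downward; lengths in m; the calibration is good to about 2 mm. A picture is of the moment at which its call begins. There is no depth.
- manip.hand_in(): hands the job in, once; it reports no verdict.
The state is a dict: "time": time; "joints": joint angles; "qvel": joint speeds; "tau": joint torques, N m; "position": TCP position; "tcp_rot": TCP orientation; "force": force on the tool from outside, world axes, zero at the start; "ft_torque": the same for the moment, N m; "opening": finger opening in m.
Only numpy, scipy, OpenCV 4.12 (cv2) and the standard library are available. Lean on these libraries where they do the work, as an engineer would, in place of code of your own. Each camera call takes 0.05 s, during which the arm holds its last target.

## Task

The well plate is already loaded in the bench clamp: close it up by laying the grey cover squarely on top of the plate, centred on it, and letting go of it. Then push the clamp's sprung tensioner arm back (it has a black thumb pad for this), past the click of the ratchet pawl, until the arm is fully home against its stop with the rubber idler block pressing on the cover's edge. Finish while still holding the arm firmly pressed against its stop with the gripper's fingers, not sprung back onto the ratchet, and leave the beaker, the vial and the jar standing where they are.

Things in the scene. Friction and masses are not known exactly. Their poses are not given: they have to be found in the camera images.
- clamp_base: Fixed aluminium base of the bench clamp, 12 mm thick; spans its own x -112 to 68, y -163 to 109 mm. Origin: underside, below the nest's centre; +x points from the arm's side (towards the robot) to the back rail, +y along the rail, z up. The pawl's guide stands at x -112 to -76, y -157 to -120, up to 45 mm high.
- nest (a point): Centre of the nest floor, 12 mm above the worktop; axes as clamp_base. Low steel rails (6 mm high) bound the nest on three sides; on the +x side the back rail has its face at x = 44.5 mm and its top 22 mm above the nest floor.
- pivot_axis (a point): On the tensioner arm's vertical pivot axis (x -75, y 85 mm of clamp_base), 31 mm above the worktop, at the arm's mid height; axes as clamp_base.
- well_plate: White 96-well plate, 128 x 86 x 14 mm, 80 g, lying loose in the nest with 1.5 to 2 mm play. Origin: centre of its underside; its own x axis runs along its long side, which lies along clamp_base y. Its top is 26 mm above the worktop.
- cover: Loose grey plastic cover, about 150 g, flat on the worktop: slab 84 (x) x 124 (y) x 10 mm with a central handle ridge 50 mm long (x), 22 mm wide (y), z 10 to 38 mm; grip it across the 22 mm. Origin: centre of the underside. Goes on the plate with its 124 mm side along clamp_base y, either way round. The idler later shoves it a few mm against the back rail: intended.
- tensioner (a joint): Angle of the sprung arm about its pivot: 0 = fully open towards the robot (start); grows as it is pushed back. 0.47: just past the pawl (click), rests there if let go; 0.5: arm lies along clamp_base -y; 0.525: home at the stop. Its spring pushes back with 2 N at the pad when open, about 10 N when home on the cover. Bar 14 mm wide, 180 mm long, 25 to 37 mm above the worktop.
- thumb_pad (a point): Upright black pad on the arm, 160 mm from the pivot: 10 mm thick (x), 36 mm wide (y), 37 to 83 mm above the worktop. This point: centre of its lower edge; axes turn with the arm. Its ribbed face looks along its own -x (to the robot). Push it to its own +x along an arc of 160 mm radius about the pivot, or pinch it across the 10 mm and carry it along.
- idler: Sprung rubber block on the arm, 26 mm wide, 85 mm from the pivot, 27 to 37 mm above the worktop; origin on the arm's centre line, its face 42 mm ahead of it (own +x), yielding up to 11 mm (600 N/m). It meets the cover's edge shortly before the click and presses with about 4 N when home; without the cover it meets nothing.
- pawl (a joint): Sprung steel pawl slider at the arm's free end: 0 = sprung home; about 0.005 m as the arm's nose pushes past; back at 0 behind the nose (the click).
- beaker: Bystander: clear beaker, 62 mm across, 76 mm high; origin centre of underside.
- vial: Bystander: small brown vial with white cap, 25 mm across, 48 mm high; origin centre of underside.
- jar: Bystander: clear glass jar, 38 mm across, 78 mm high; origin centre of underside.
Things that resemble listed ones, but are neither listed nor needed, are in the scene too. There is more than one size of the well_plate; the one meant has the size given above.

How it is judged:
On the way, in this order (a step that is already met when the one before it is completed fails the run):
1. the cover lies squarely on the plate and is let go, the arm still open (horizontal distance between cover and well_plate below 0.01 m and angle between the y axis of cover and the y axis of clamp_base, either way round below 0.12 rad and z of cover in the frame of nest between 0.0115 and 0.0165 m and angle between cover's own z axis and vertical below 0.05 rad and horizontal distance between well_plate and nest below 0.006 m and angle between well_plate's own z axis and vertical below 0.03 rad and contact force between the fingers and cover below 0.1 N and value of joint tensioner below 0.25 rad and linear speed of cover below 0.02 m/s), for 0.2 s.
2. the arm has been pushed past the pawl, which has clicked back behind it (value of joint tensioner above 0.46 rad and value of joint pawl below 0.0015 m), for 0.1 s.
At the end, for the whole second after the job is handed in: Fingers press the arm (over 3 N) and hold it near its stop (joint over 0.5); pawl home (within 1.5 mm); idler presses the cover (over 1.5 N); cover, not touched by the fingers, lies flat on the nested plate within 10 mm of centre and 0.12 rad of square (horizontal distance between cover and well_plate below 0.01 m and angle between the y axis of cover and the y axis of clamp_base, either way round below 0.12 rad and z of cover in the frame of nest between 0.0115 and 0.0165 m and angle between cover's own z axis and vertical below 0.05 rad and horizontal distance between well_plate and nest below 0.006 m and angle between well_plate's own z axis and vertical below 0.03 rad and contact force between the fingers and cover below 0.1 N and value of joint tensioner above 0.5 rad and value of joint pawl below 0.0015 m and contact force between the fingers and tensioner above 3 N and contact force between idler and cover above 1.5 N); the arm keeps its last pose, push and grip.
It fails at once if the beaker is shoved more than 20 mm or knocked over (distance of beaker from where it was at the start of the episode above 0.02 m or angle between beaker's own z axis and vertical above 0.5 rad).
It fails at once if the vial is shoved more than 20 mm or knocked over (distance of vial from where it was at the start of the episode above 0.02 m or angle between vial's own z axis and vertical above 0.5 rad).
It fails at once if the jar is shoved more than 20 mm or knocked over (distance of jar from where it was at the start of the episode above 0.02 m or angle between jar's own z axis and vertical above 0.5 rad).
It also fails if it takes over 48 s, if anything falls off the work surface, if the arm or the gripper's body presses on something with over 40 N, if the wrist force passes 120 N, or if a joint passes its speed limit or range.

## Working session

There is one attempt and no reset: what is moved stays moved. The work goes in short steps, Python scripts to look and compute and a tool call to move; the robot and the scene stay as the last step left them, time stands still between calls to the robot, and variables do not carry over. Pictures are saved under pics/ and viewed, and the job is handed in when it is done.

Besides the shell and the picture viewer there is one more tool, called after "Emit:" as name([rows], argument=value, ...), one row to a line, values as JSON. play_rows: Moves the arm, as the interface text tells. Its arguments: {"type":"object","properties":{"offset":{"type":"array"},"twist":{"type":"array"},"jaw":{"type":"number"}},"required":["offset","twist"]}

```bash
mkdir -p pics; python3 - <<'E'
from station import manip
import cv2
s=manip.observe(); print(s, manip.nose_length)
for n in ("scene","side","wrist"):
    c=manip.read_camera(n); cv2.imwrite(f"pics/{n}0.png",c["image"]); print(n,c["camera_matrix"],c["xyz"],c["attitude"])
E
```

```text
{'time': 0.0, 'joints': array([ 1.37419792,  0.50186264, -0.42676863,  1.55148276,  0.22081195,
        1.13832378, -0.21033699]), 'qvel': array([ 0.00050026, -0.00042895,  0.00075339, -0.00041641,  0.00244738,
       -0.00112409,  0.00039065]), 'tau': array([ 1.79641006e-04, -5.69520235e+01, -5.81614271e+00, -2.80940598e+01,
        1.05877110e-02,  1.21013587e-02,  1.13673870e-06]), 'position': array([ 0.28809109, -0.58191369,  0.25223443]), 'tcp_rot': array([ 8.49639513e-01, -5.27362949e-01, -8.46339649e-04, -5.48927090e-04]), 'force': array([ 0.51253215, -0.38174847, -0.07212207]), 'ft_torque': array([ 0.04707564, -0.01998684, -0.02843173]), 'opening': 0.08558398589560774} 0.022
scene [[422.5768289    0.         321.37736295]
 [  0.         422.5768289  197.51511302]
 [  0.           0.           1.        ]] [-0.25415111 -0.83402195  0.98244703] [ 0.81399514 -0.42834787  0.18629328 -0.34528948]
side [[391.2167994    0.         321.21344268]
 [  0.         391.2167994  202.5381759 ]
 [  0.           0.           1.        ]] [0.11137324 0.79488972 0.5583123 ] [-0.16575964  0.81326827 -0.54612262  0.1134396 ]
wrist [[290.96223446   0.         314.78320629]
 [  0.         290.96223446 194.24382769]
 [  0.           0.           1.        ]] [ 0.35691041 -0.54843049  0.3743328 ] [ 0.84004145 -0.52129172 -0.07945497  0.12756256]
```

View pics/scene0.png

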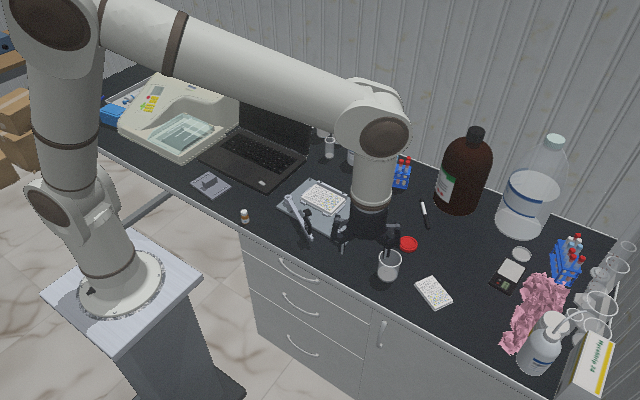

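View pics/side0.png

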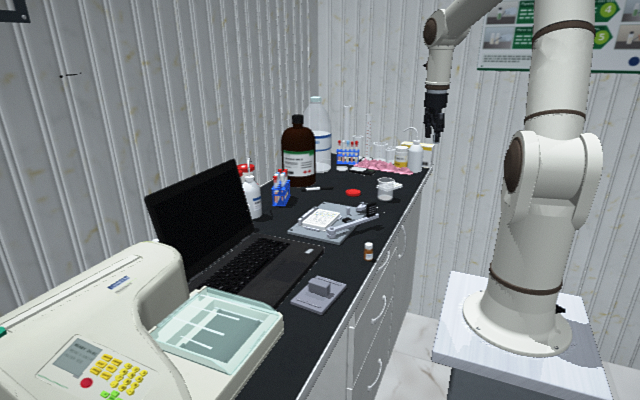

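View pics/wrist0.png

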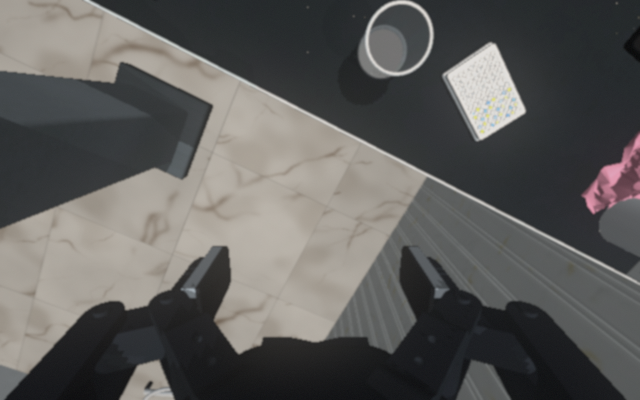

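```bash
cat > h.py <<'E'
import numpy as np, cv2
from scipy.spatial.transform import Rotation as R
from station import manip
def cam(n):
    c=manip.read_camera(n); return c
def ray(c,u,v,z):
    d=R.from_quat(c["attitude"]).apply(np.linalg.inv(c["camera_matrix"])@[u,v,1]); o=np.array(c["xyz"])
    return o+d*(z-o[2])/d[2]
def proj(c,P):
    p=R.from_quat(c["attitude"]).inv().apply(np.atleast_2d(P)-c["xyz"]); q=p@np.array(c["camera_matrix"]).T
    return q[:,:2]/q[:,2:]
def crop(im,u0,u1,v0,v1,k,f):
    cv2.imwrite(f,cv2.resize(im[v0:v1,u0:u1],None,fx=k,fy=k,interpolation=cv2.INTER_CUBIC))
E
python3 - <<'E'
from h import *
a=cv2.imread("pics/scene0.png"); crop(a,180,420,130,290,3.3,"pics/s0c.png")
a=cv2.imread("pics/side0.png"); crop(a,230,430,160,320,4,"pics/d0c.png") if 0 else crop(a,230,430,170,315,4,"pics/d0c.png")
E
```

```text
(no output)
```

View pics/s0c.png

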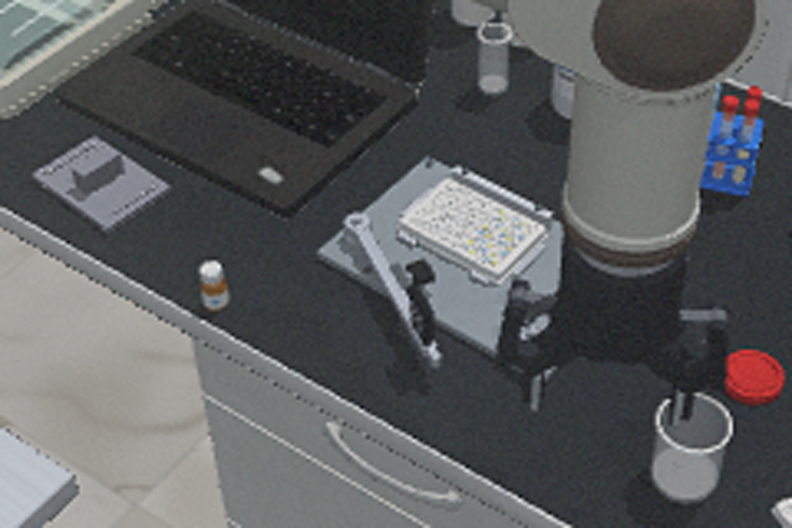

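View pics/d0c.png

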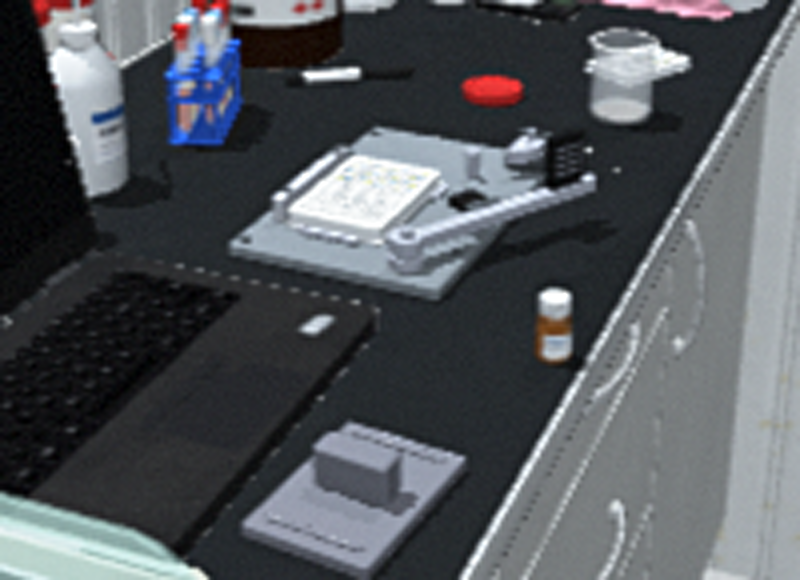

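```bash
python3 - <<'E'
from h import *
s=cam("scene"); d=cam("side")
S=lambda u,v,z: ray(s,u/3.3+180,v/3.3+130,z).round(4)
D=lambda u,v,z: ray(d,u/4+230,v/4+170,z).round(4)
print("cover S",[S(*p,.01) for p in [(97,137),(170,185),(107,228),(33,176)]])
print("cover D",[D(*p,.01) for p in [(350,422),(466,460),(370,574),(243,528)]])
print("base S",[S(*p,.012) for p in [(318,250),(430,158),(505,352)]])
print("base D",[D(*p,.012) for p in [(375,128),(230,243),(440,292)]])
print("plate S",[S(*p,.026) for p in [(400,212),(445,180),(550,230),(500,280)]])
print("plate D",[D(*p,.026) for p in [(352,155),(443,180),(388,242),(290,202)]])
print("pivot",S(356,220,.037),D(405,238,.037))
print("pad top",S(420,268,.083),D(562,135,.083)); print("armtip",S(435,355,.037),D(590,182,.037))
print("vial",S(215,305,0),D(555,358,0),"beaker",S(690,480,0),D(620,115,0),"jar",S(493,88,0))
E
```

```text
cover S [array([0.4713, 0.1324, 0.01  ]), array([0.4594, 0.0154, 0.01  ]), array([0.3762, 0.023 , 0.01  ]), array([0.3885, 0.1418, 0.01  ])]
cover D [array([0.4572, 0.0159, 0.01  ]), array([0.3749, 0.027 , 0.01  ]), array([0.3864, 0.1501, 0.01  ]), array([0.4693, 0.1405, 0.01  ])]
base S [array([ 0.4705, -0.1713,  0.012 ]), array([ 0.6455, -0.1822,  0.012 ]), array([ 0.4645, -0.3951,  0.012 ])]
base D [array([ 0.6334, -0.4438,  0.012 ]), array([ 0.6454, -0.1787,  0.012 ]), array([ 0.4647, -0.1664,  0.012 ])]
plate S [array([ 0.5487, -0.2144,  0.026 ]), array([ 0.6134, -0.224 ,  0.026 ]), array([ 0.6122, -0.3512,  0.026 ]), array([ 0.527 , -0.3482,  0.026 ])]
plate D [array([ 0.6143, -0.3471,  0.026 ]), array([ 0.5229, -0.3277,  0.026 ]), array([ 0.5209, -0.2021,  0.026 ]), array([ 0.6218, -0.2389,  0.026 ])]
pivot [ 0.5057 -0.1929  0.037 ] [ 0.5032 -0.1928  0.037 ]
pad top [ 0.4519 -0.3096  0.083 ] [ 0.4223 -0.3267  0.083 ]
armtip [ 0.4076 -0.357   0.037 ] [ 0.4026 -0.347   0.037 ]
vial [ 0.3651 -0.1289  0.    ] [ 0.3646 -0.1277  0.    ] beaker [ 0.4427 -0.5987  0.    ] [ 0.4395 -0.593   0.    ] jar [ 0.7954 -0.163   0.    ]
```

Emit:
play_rows([
  [0, 0, 0],
  [0, 0, 0],
  [0, 0, 0],
  [0, 0, 0],
  [0, 0, 0],
  [-0.0315, -0.014, -0.003],
  [-0.0315, -0.014, -0.003],
  [-0.0315, -0.014, -0.003],
  [-0.0315, -0.014, -0.003],
  [-0.0315, -0.014, -0.003],
  [-0.0315, -0.014, -0.003],
  [-0.0315, -0.014, -0.003],
  [-0.0315, -0.014, -0.003],
  [-0.0315, -0.014, -0.003],
  [-0.0315, -0.014, -0.003],
  [0, 0, 0],
], twist=[0.112, 0.112, 0.112, 0.112, 0.112, 0, 0, 0, 0, 0, 0, 0, 0, 0, 0, 0])

```text
time: 1.58
position: [0.4719, -0.2774, 0.2808]
tcp_rot: [-0.656, 0.754, 0.002, -0.0]
force: [0.1, -0.0, 1.3]
opening: 0.0854
```

```bash
cat >> h.py <<'E'
def st():
    s=manip.observe(); r=R.from_quat(s["tcp_rot"]).as_matrix()
    print("t",round(s["time"],2),"p",s["position"].round(4),"xang",round(float(np.arctan2(r[1,0],r[0,0])),4),"tilt",r[:2,2].round(4),"F",np.round(s["force"],1),"open",round(s["opening"],4),"q",s["joints"].round(2)); return s,r
E
python3 - <<'E'
from h import *
st(); c=cam("wrist"); cv2.imwrite("pics/w1.png",c["image"]); print(c["xyz"],c["attitude"])
E
```

```text
t 1.58 p [ 0.4719 -0.2774  0.2808] xang -1.7098 tilt [-0.0024  0.0026] F [ 0.1 -0.   1.3] open 0.0854 q [ 0.87  0.29 -0.46  1.78  0.14  1.11 -1.35]
[ 0.5479848  -0.28810393  0.40259397] [-0.64885988  0.74571783  0.11445361 -0.0989249 ]
```

View pics/w1.png

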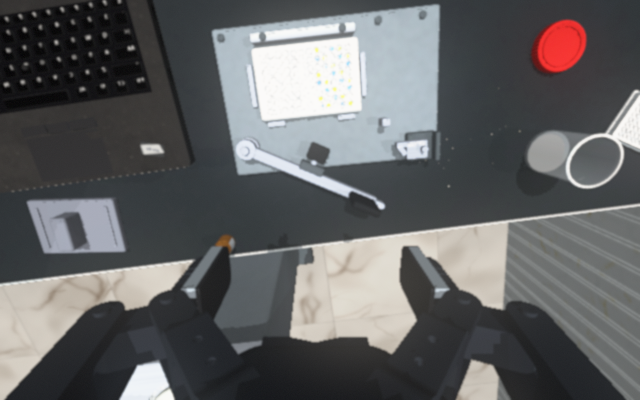

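```bash
python3 - <<'E'
from h import *
a=cv2.imread("pics/w1.png"); crop(a,200,450,0,185,3.2,"pics/w1a.png"); crop(a,10,250,140,300,3.3,"pics/w1b.png")
E
```

```text
(no output)
```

View pics/w1a.png

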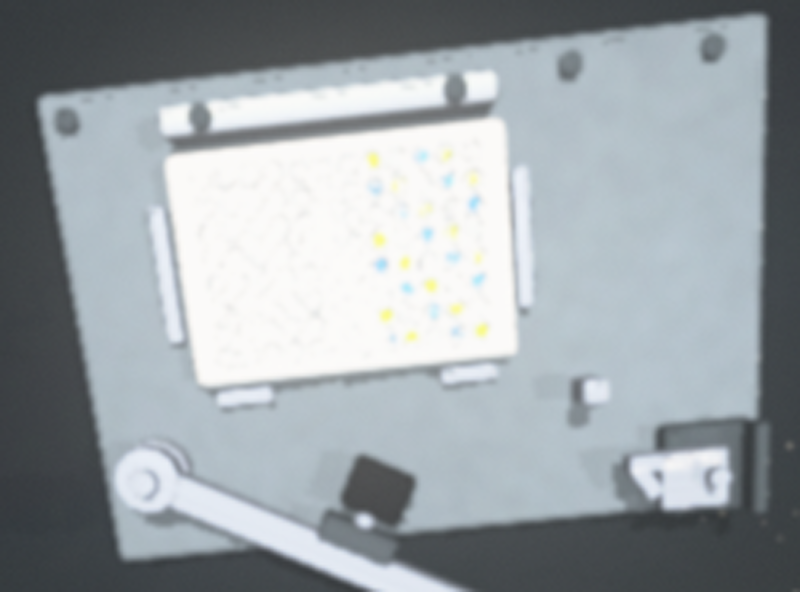

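View pics/w1b.png

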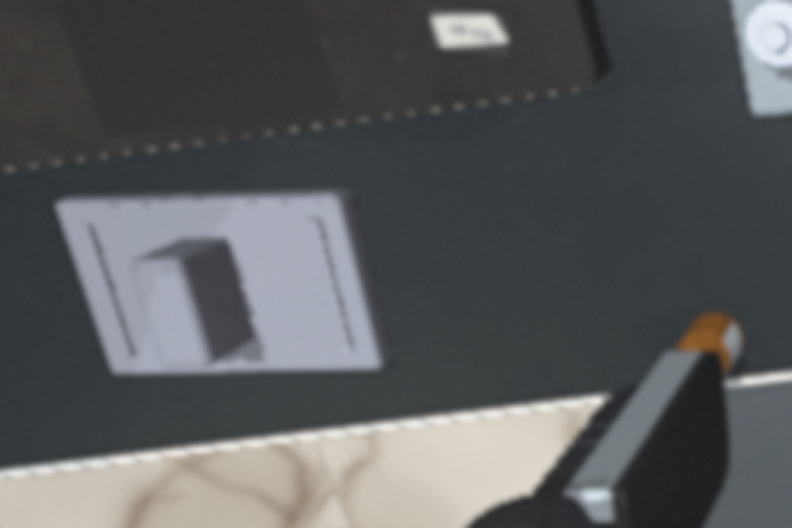

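```bash
python3 - <<'E'
from h import *
c=cam("wrist")
A=lambda u,v,z: ray(c,(u+.5)/3.2-.5+200,(v+.5)/3.2-.5,z)
B=lambda u,v,z: ray(c,(u+.5)/3.3-.5+10,(v+.5)/3.3-.5+140,z)
def fit(P,Q):
    P=np.array(P)[:,:2];Q=np.array(Q)[:,:2]; p=P-P.mean(0);q=Q-Q.mean(0)
    th=np.arctan2((p[:,0]*q[:,1]-p[:,1]*q[:,0]).sum(),(p*q).sum()); r=np.array([[np.cos(th),-np.sin(th)],[np.sin(th),np.cos(th)]])
    t=Q.mean(0)-r@P.mean(0); print("th",th.round(4),"t",t.round(4),"res",((P@r.T+t-Q)*1e3).round(1).tolist()); return th,t,r
print("base");th,t,r=fit([(.068,.109),(.068,-.163),(-.112,.109)],[A(38,95,.012),A(766,12,.012),A(122,558,.012)])
print("plate");fit([(.043,.064),(.043,-.064),(-.043,-.064),(-.043,.064)],[A(164,155,.026),A(506,117,.026),A(520,356,.026),A(197,388,.026)])
print("cover");fit([(.042,.062),(.042,-.062),(-.042,-.062),(-.042,.062)],[B(55,202,.01),B(343,191,.01),B(382,368,.01),B(113,375,.01)])
print("ridge",[B(*p,.038).round(4) for p in [(133,262),(180,262),(210,362),(160,362)]])
print("pivot",A(143,485,.04), "from fit", r@[-.075,.085]+t)
print("pad top px", [ray(c,*p,.083).round(4) for p in [(345,203),(378,212)]])
E
```

```text
base
th -0.0422 t [ 0.5744 -0.2864] res [[0.9, 1.0], [0.4, -1.7], [-1.3, 0.8]]
plate
th -0.0428 t [ 0.5728 -0.2868] res [[1.5, 1.3], [1.2, -1.6], [-1.2, -0.5], [-1.5, 0.8]]
cover
th -0.1144 t [0.4239 0.0765] res [[0.7, 0.0], [-0.8, 1.3], [-0.1, -0.9], [0.2, -0.5]]
ridge [array([0.4483, 0.0827, 0.038 ]), array([0.4456, 0.0637, 0.038 ]), array([0.4004, 0.0693, 0.038 ]), array([0.4034, 0.0901, 0.038 ])]
pivot [ 0.50137136 -0.19642618  0.04      ] from fit [ 0.50304781 -0.19827744]
pad top px [array([ 0.4313, -0.3105,  0.083 ]), array([ 0.4147, -0.3476,  0.083 ])]
```

Emit:
play_rows([
  [0, 0, 0],
  [-0.029, 0.0073, 0.0108],
  [-0.029, 0.0073, 0.0108],
  [-0.029, 0.0073, 0.0108],
  [-0.029, 0.0073, 0.0108],
  [-0.029, 0.0073, 0.0108],
  [-0.029, 0.0073, 0.0108],
  [-0.029, 0.0073, 0.0108],
  [-0.029, 0.0073, 0.0108],
  [-0.029, 0.0073, 0.0108],
  [-0.029, 0.0073, 0.0108],
  [-0.029, 0.0073, 0.0108],
  [-0.029, 0.0073, 0.0108],
  [0, 0, 0],
], twist=[-0.025, 0, 0, 0, 0, 0, 0, 0, 0, 0, 0, 0, 0, 0])

```text
time: 2.85
position: [0.4206, 0.0567, 0.1414]
tcp_rot: [-0.65, 0.76, -0.003, -0.005]
force: [-0.1, -0.7, 0.5]
opening: 0.0852
```

```bash
python3 - <<'E'
from h import *
st(); c=cam("wrist"); cv2.imwrite("pics/w2.png",c["image"]); print(c["xyz"],c["attitude"])
E
```

```text
t 2.85 p [0.4206 0.0567 0.1414] xang -1.7253 tilt [-0.0049 -0.0108] F [-0.1 -0.7  0.5] open 0.0852 q [ 0.35  0.3  -0.62  2.18  0.27  0.74 -2.18]
[0.49684878 0.04641945 0.26309046] [-0.64224689  0.75135457  0.11096752 -0.10330274]
```

View pics/w2.png

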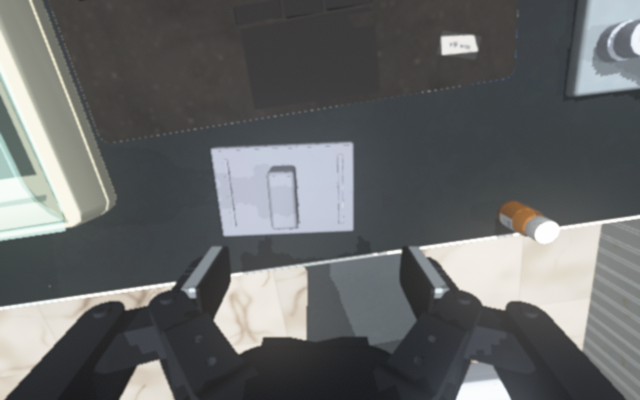

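```bash
python3 - <<'E'
from h import *
a=cv2.imread("pics/w2.png"); crop(a,190,380,125,250,4,"pics/w2a.png")
E
```

```text
(no output)
```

View pics/w2a.png

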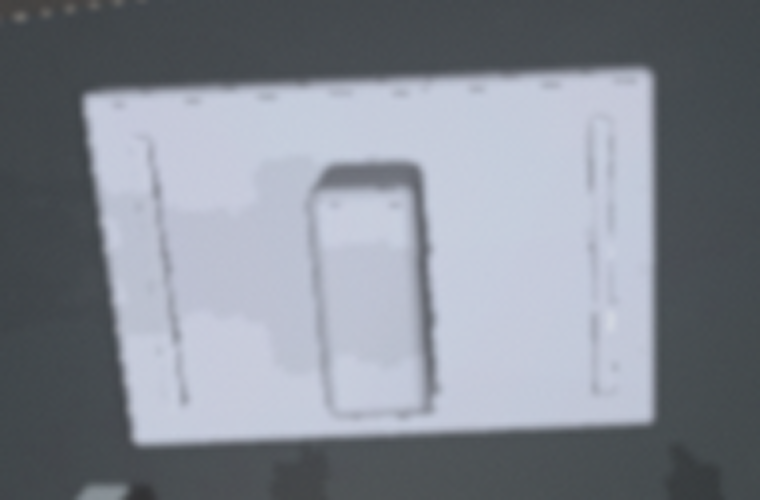

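```bash
cat >> h.py <<'E'
def fit(P,Q):
    P=np.array(P)[:,:2];Q=np.array(Q)[:,:2]; p=P-P.mean(0);q=Q-Q.mean(0)
    th=np.arctan2((p[:,0]*q[:,1]-p[:,1]*q[:,0]).sum(),(p*q).sum()); r=np.array([[np.cos(th),-np.sin(th)],[np.sin(th),np.cos(th)]])
    t=Q.mean(0)-r@P.mean(0); print("th",th.round(4),"t",t.round(4),"res",((P@r.T+t-Q)*1e3).round(1).tolist()); return th,t,r
def crp(c,k,u0,v0): return lambda u,v,z: ray(c,(u+.5)/k-.5+u0,(v+.5)/k-.5+v0,z)
E
python3 - <<'E'
from h import *
st();c=cam("wrist"); B=crp(c,4,190,125)
fit([(.042,.062),(.042,-.062),(-.042,-.062),(-.042,.062)],[B(84,93,.01),B(652,68,.01),B(653,424,.01),B(135,445,.01)])
fit([(.025,.011),(.025,-.011),(-.025,-.011),(-.025,.011)],[B(312,190,.038),B(414,187,.038),B(430,412,.038),B(330,415,.038)])
E
```

```text
t 2.9 p [0.4211 0.0539 0.1418] xang -1.7268 tilt [-0.005  -0.0125] F [ 1.  -0.8  0.7] open 0.0853 q [ 0.35  0.3  -0.62  2.18  0.27  0.75 -2.18]
th -0.1162 t [0.4255 0.0787] res [[0.2, 0.5], [-0.1, -0.5], [0.0, -0.3], [-0.1, 0.3]]
th -0.1194 t [0.4257 0.0784] res [[0.8, 0.8], [0.7, -1.0], [-0.7, -0.4], [-0.8, 0.6]]
```

Emit:
play_rows([
  [-0.0125, -0.001, 0],
  [-0.0125, -0.001, 0],
  [0, 0, 0.02],
  [0, 0, 0.02],
  [0, 0, 0],
  [0, 0, 0],
], twist=[-0.039, 0, 0, 0, 0, 0])

```text
time: 3.45
position: [0.4343, 0.0692, 0.1035]
tcp_rot: [-0.661, 0.75, -0.007, -0.004]
force: [0.6, -0.0, -0.1]
opening: 0.0852
```

```bash
cat > rel.py <<'E'
from h import *
import sys
def rel(x,y,z,ang):
    s,r=st(); d=r.T@(np.array([x,y,z])-s["position"]); a=np.arctan2(r[1,0],r[0,0]); w=-(ang-a); print("shift tool",d.round(4),"twist",round(float((w+np.pi)%(2*np.pi)-np.pi),4))
rel(*map(float,sys.argv[1:5]))
E
python3 rel.py .4256 .0786 .0375 -1.688
```

```text
t 3.45 p [0.4343 0.0692 0.1035] xang -1.6961 tilt [ 0.003  -0.0161] F [ 0.6 -0.  -0.1] open 0.0852 q [ 0.27  0.39 -0.58  2.17  0.37  0.67 -2.27]
shift tool [-0.0093  0.0101  0.0658] twist -0.0081
```

Emit:
play_rows([
  [-0.005, 0.005, 0.01],
  [-0.005, 0.005, 0.01],
  [0, 0, 0.01],
  [0, 0, 0],
], twist=[-0.008, 0, 0, 0])

```text
time: 3.78
position: [0.4284, 0.0784, 0.0741]
tcp_rot: [-0.663, 0.748, -0.009, -0.002]
force: [-0.1, 0.6, -0.4]
opening: 0.0854
```

```bash
python3 rel.py .4256 .0786 .0375 -1.688
```

```text
t 3.78 p [0.4284 0.0784 0.0741] xang -1.6911 tilt [ 0.0085 -0.0165] F [-0.1  0.6 -0.4] open 0.0854 q [ 0.21  0.44 -0.54  2.2   0.44  0.6  -2.35]
shift tool [-0.0005  0.0032  0.0366] twist -0.0031
```

Emit:
play_rows([
  [0, 0.002, 0.01],
  [0, 0.001, 0.01],
  [0, 0, 0.01],
  [0, 0, 0.006],
  [0, 0, 0],
], twist=[-0.003, 0, 0, 0, 0])

```text
time: 4.2
position: [0.4266, 0.0774, 0.0352]
tcp_rot: [-0.664, 0.747, -0.01, -0.002]
force: [-0.2, -0.8, 0.1]
opening: 0.0854
```

```bash
python3 rel.py .4256 .0786 .0375 -1.688
```

```text
t 4.2 p [0.4266 0.0774 0.0352] xang -1.688 tilt [ 0.0103 -0.017 ] F [-0.2 -0.8  0.1] open 0.0854 q [ 0.15  0.52 -0.47  2.22  0.52  0.51 -2.42]
shift tool [-0.001   0.0011 -0.0024] twist 0.0
```

Raise 2 mm and close (12 rows).

Emit:
play_rows([
  [-0.001, 0.001, -0.003],
  [0, 0, 0],
  [0, 0, 0],
], twist=[0, 0, 0])

```text
time: 4.45
position: [0.4251, 0.0789, 0.0376]
tcp_rot: [-0.665, 0.747, -0.009, -0.003]
force: [1.1, -0.0, 0.5]
opening: 0.0852
```

Emit:
play_rows([
  [0, 0, 0],
  [0, 0, 0],
  [0, 0, 0],
  [0, 0, 0],
  [0, 0, 0],
  [0, 0, 0],
  [0, 0, 0],
  [0, 0, 0],
  [0, 0, 0],
  [0, 0, 0],
], twist=[0, 0, 0, 0, 0, 0, 0, 0, 0, 0], jaw=1)

```text
time: 5.28
position: [0.4268, 0.0791, 0.0395]
tcp_rot: [-0.665, 0.747, -0.01, -0.001]
force: [-0.0, 0.7, 1.1]
opening: 0.0204
```

```bash
python3 rel.py .4256 .0786 .0375 -1.688; python3 - <<'E'
from h import *
c=cam("wrist"); cv2.imwrite("pics/w3.png",c["image"])
E
```

```text
t 5.28 p [0.4268 0.0791 0.0395] xang -1.6879 tilt [ 0.0126 -0.0166] F [-0.   0.7  1.1] open 0.0204 q [ 0.15  0.51 -0.48  2.22  0.51  0.52 -2.42]
shift tool [0.0006 0.0011 0.002 ] twist 0.0001
```

View pics/w3.png

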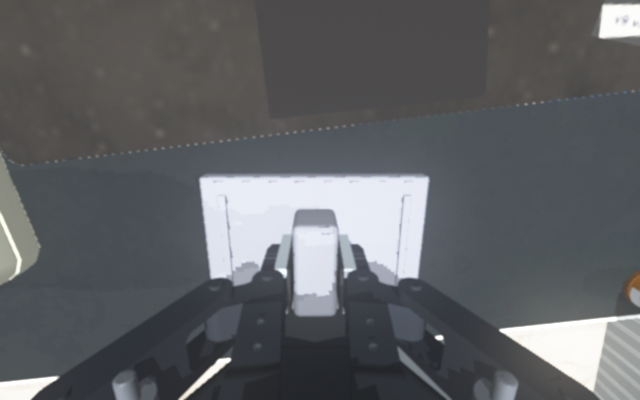

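Emit:
play_rows([
  [0, 0, -0.01],
  [0, 0, -0.02],
  [0, 0, -0.02],
  [0, 0, -0.02],
  [0, 0, -0.02],
  [0, 0, -0.02],
  [0, 0, 0],
], twist=[0, 0, 0, 0, 0, 0, 0])

```text
time: 5.92
position: [0.4216, 0.0813, 0.1549]
tcp_rot: [-0.666, 0.746, -0.008, -0.004]
force: [0.9, 0.2, -1.4]
opening: 0.0208
```

```bash
python3 rel.py .574 -.2868 .14 -1.614; python3 - <<'E'
from h import *
c=cam("wrist"); cv2.imwrite("pics/w4.png",c["image"])
c=cam("side"); crop(c["image"],230,430,150,320,4,"pics/d4.png") if 0 else crop(c["image"],230,430,170,315,4,"pics/d4.png")
E
```

```text
t 5.92 p [0.4216 0.0813 0.1549] xang -1.6848 tilt [ 0.0038 -0.0171] F [ 0.9  0.2 -1.4] open 0.0208 q [ 0.32  0.28 -0.66  2.16  0.27  0.77 -2.2 ]
shift tool [ 0.3481 -0.1931  0.0218] twist -0.0708
```

View pics/w4.png

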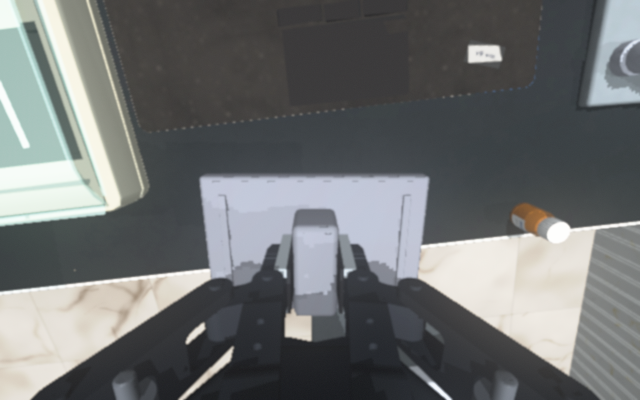

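View pics/d4.png

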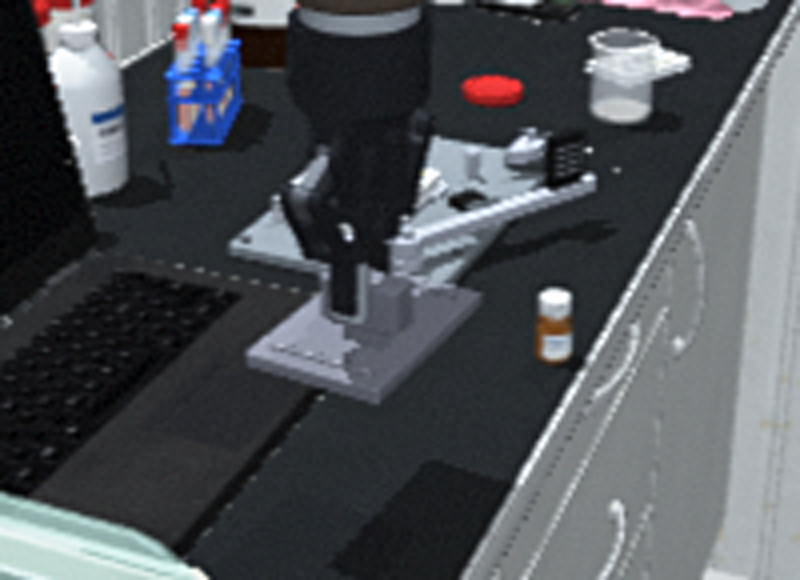

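```bash
python3 - <<'E'
from h import *
a=cv2.imread("pics/w4.png"); crop(a,190,440,160,300,3.2,"pics/w4a.png")
s,r=st(); c=cam("wrist"); RT=R.from_matrix(r)
ct=r.T@(np.array(c["xyz"])-s["position"]); ra=RT.inv()*R.from_quat(c["attitude"]); print("cam in tool",ct.round(4), ra.as_rotvec().round(4))
def tool(u,v,zt):
    d=ra.apply(np.linalg.inv(c["camera_matrix"])@[u,v,1]); return ct+d*(zt-ct[2])/d[2]
for p in [(202,176),(428.5,177)]: print(tool(*p,.0295).round(4))
for p in [(291,210),(339,210)]: print('ridge', tool(*p,.0015).round(4))
E
```

```text
t 6.02 p [0.4202 0.0805 0.1523] xang -1.6855 tilt [ 0.0005 -0.0179] F [ 0.5 -0.4 -1. ] open 0.0204 q [ 0.32  0.29 -0.65  2.17  0.27  0.77 -2.2 ]
cam in tool [-0.0002 -0.0765 -0.122 ] [-3.01e-01  1.30e-03  1.00e-04]
[-0.0602 -0.0397  0.0295]
[ 0.0609 -0.0392  0.0295]
ridge [-0.0107 -0.0307  0.0015]
ridge [ 0.0109 -0.0307  0.0015]
```

View pics/w4a.png

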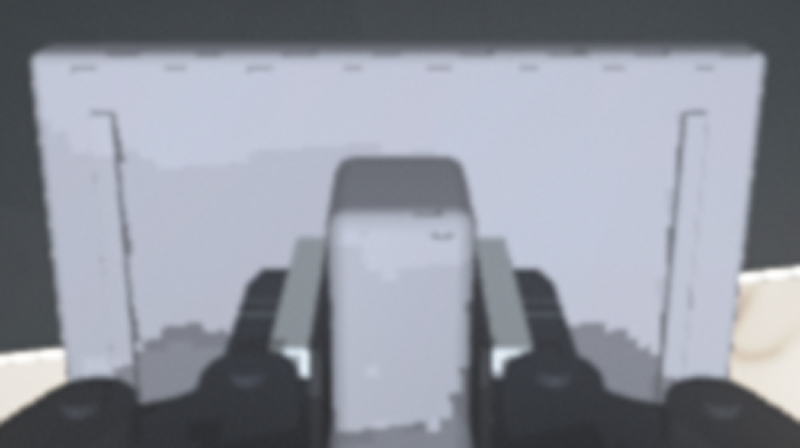

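Emit:
play_rows([
  [0.0316, -0.0176, 0],
  [0.0316, -0.0176, 0],
  [0.0316, -0.0176, 0],
  [0.0316, -0.0176, 0],
  [0.0316, -0.0176, 0],
  [0.0316, -0.0176, 0],
  [0.0316, -0.0176, 0],
  [0.0316, -0.0176, 0],
  [0.0316, -0.0176, 0],
  [0.0316, -0.0176, 0],
  [0, 0, 0],
  [0, 0, 0],
  [0, 0, 0],
], twist=[0, 0, 0, 0, 0, 0, 0, 0, 0, 0, -0.07, 0, 0])

```text
time: 7.15
position: [0.5517, -0.2667, 0.1317]
tcp_rot: [-0.695, 0.719, 0.009, -0.016]
force: [-0.4, -0.3, -1.3]
opening: 0.021
```

```bash
python3 rel.py .5735 -.2868 .14 -1.614; python3 - <<'E'
from h import *
c=cam("wrist"); cv2.imwrite("pics/w5.png",c["image"])
E
```

```text
t 7.15 p [ 0.5517 -0.2667  0.1317] xang -1.6056 tilt [-0.0356 -0.0093] F [-0.4 -0.3 -1.3] open 0.021 q [ 0.75  0.61 -0.49  1.72  0.36  0.94 -1.49]
shift tool [ 0.0194 -0.0222 -0.0088] twist 0.0084
```

View pics/w5.png

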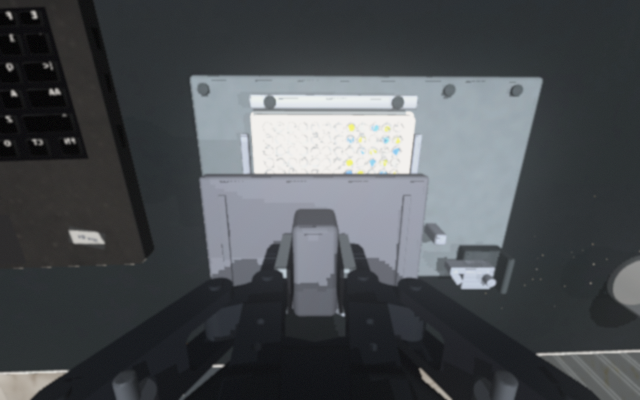

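```bash
python3 - <<'E'
from h import *
a=cv2.imread("pics/w5.png"); crop(a,180,380,60,200,4,"pics/w5a.png"); crop(a,360,560,60,200,4,"pics/w5b.png")
E
```

```text
(no output)
```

View pics/w5a.png

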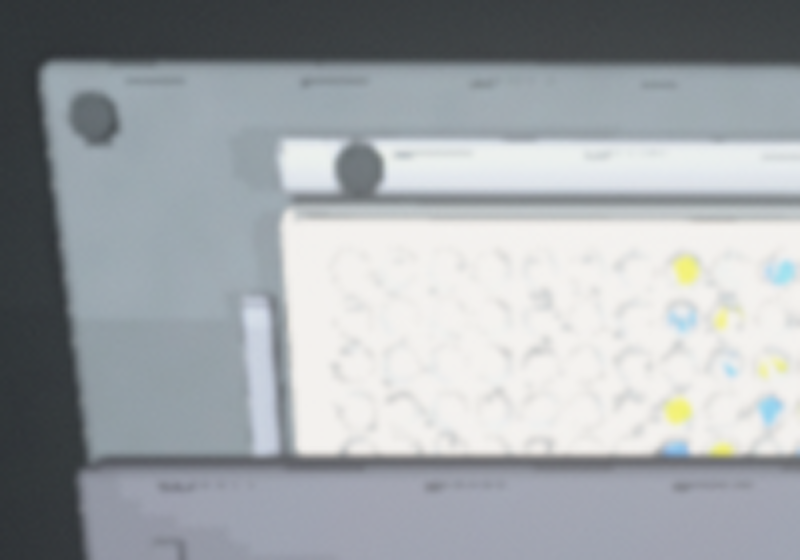

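View pics/w5b.png

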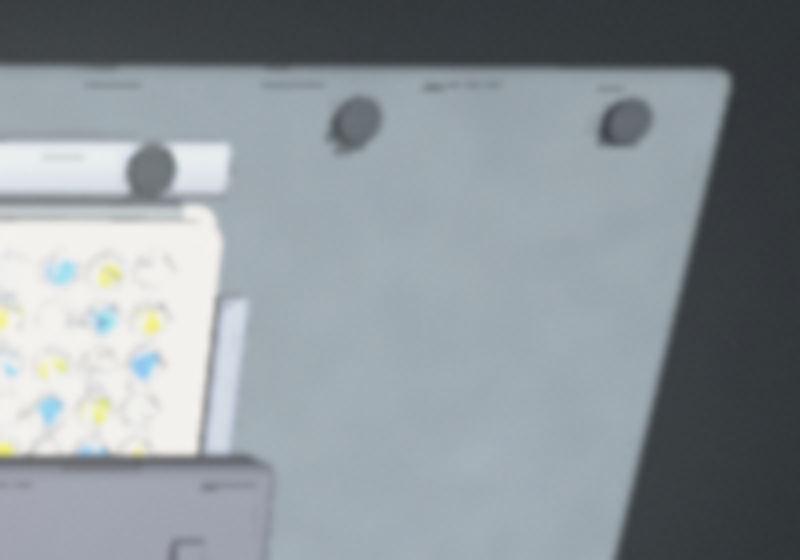

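```bash
cat > m.py <<'E'
from h import *
s,r=st(); c=cam("wrist"); A=crp(c,4,180,60);B=crp(c,4,360,60)
l=A(40,61,.012);q=B(733,68,.012); print(l,q,np.linalg.norm(l-q)); m=(l+q)/2; th=np.arctan2((l-q)[1],(l-q)[0])-np.pi/2
print("th",th); ey=np.array([-np.sin(th),np.cos(th),0]);ex=np.array([np.cos(th),np.sin(th),0])
print("nest from corners", l-.068*ex-.109*ey, q-.068*ex+.163*ey)
for z,p in ((.034,[A(280,194,.034),B(230,194,.034)]),(.026,[A(285,205,.026),B(220,205,.026)]),(.026,[A(285,217,.026),B(220,219,.026)])):
    n=(l-.068*ex-.109*ey); print(z,[((k-n)@ex).round(4) for k in p],[((k-n)@ey).round(4) for k in p])
E
python3 m.py
```

```text
t 7.2 p [ 0.5512 -0.2657  0.1314] xang -1.6045 tilt [-0.0367 -0.0085] F [ 0.1  0.3 -1.6] open 0.0205 q [ 0.75  0.61 -0.49  1.72  0.36  0.94 -1.49]
[ 0.64749847 -0.17559781  0.012     ] [ 0.63734915 -0.44511222  0.012     ] 0.26970544525221685
th -0.037640022293737196
nest from corners [ 0.57544484 -0.28196169  0.012     ] [ 0.57553119 -0.27966876  0.012     ]
0.034 [np.float64(0.0451), np.float64(0.0455)] [np.float64(0.0609), np.float64(-0.0589)]
0.026 [np.float64(0.0428), np.float64(0.0432)] [np.float64(0.0618), np.float64(-0.0601)]
0.026 [np.float64(0.0406), np.float64(0.0406)] [np.float64(0.0619), np.float64(-0.0604)]
```

Emit:
play_rows([
  [0.006, -0.006, 0.007],
  [0.006, -0.006, 0.007],
  [0.006, -0.006, 0.007],
  [0, -0.006, 0.007],
  [0, 0, 0.007],
  [0, 0, 0.007],
  [0, 0, 0],
  [0, 0, 0],
], twist=[0.006, 0, 0, 0, 0, 0, 0, 0])

```text
time: 7.92
position: [0.576, -0.2795, 0.0835]
tcp_rot: [-0.695, 0.719, 0.011, -0.016]
force: [0.0, -0.2, -0.5]
opening: 0.0209
```

```bash
python3 rel.py .577 -.284 .085 -1.611; python3 - <<'E'
from h import *
c=cam("wrist"); cv2.imwrite("pics/w6.png",c["image"])
E
```

```text
t 7.92 p [ 0.576  -0.2795  0.0835] xang -1.6043 tilt [-0.0377 -0.0066] F [ 0.  -0.2 -0.5] open 0.0209 q [ 0.72  0.71 -0.46  1.66  0.4   0.9  -1.51]
shift tool [ 0.0045 -0.0011 -0.0015] twist 0.0067
```

View pics/w6.png

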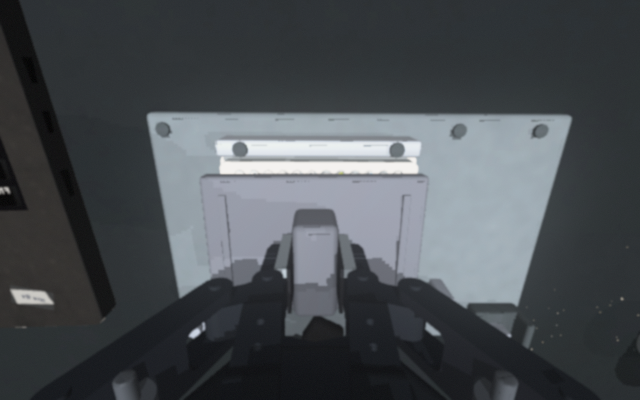

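```bash
python3 - <<'E'
from h import *
a=cv2.imread("pics/w6.png"); crop(a,190,440,100,200,3.2,"pics/w6a.png")
E
```

```text
(no output)
```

View pics/w6a.png

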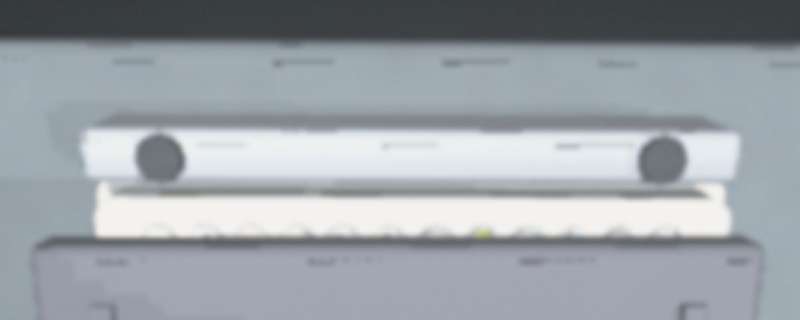

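```bash
python3 - <<'E'
from h import *
s,r=st(); c=cam("wrist"); A=crp(c,3.2,190,100)
T=lambda P: r.T@(P-s["position"])
for n,v,z in (("base back",42,.012),("rail front top",181,.034),("rail back top",130,.034),("plate back",186,.026)): print(n,A(398,v,z).round(4),T(A(398,v,z)).round(4))
# cover edges in tool frame
o=T(np.array(c["xyz"])); 
for v,zt in ((246,.0295),(238,.0395)):
    p=A(398,v,0); d=T(p)-o; print("cover edge tool",(o+d*(zt-o[2])/d[2]).round(4), "world",(s["position"]+r@(o+d*(zt-o[2])/d[2])).round(4))
E
```

```text
t 7.97 p [ 0.5757 -0.2793  0.0834] xang -1.6041 tilt [-0.0382 -0.0063] F [ 0.1 -1.  -1.9] open 0.0203 q [ 0.72  0.71 -0.46  1.66  0.4   0.9  -1.51]
base back [ 0.6441 -0.2818  0.012 ] [-0.0003 -0.0711  0.0688]
rail front top [ 0.621  -0.2809  0.034 ] [-0.0003 -0.0471  0.0477]
rail back top [ 0.6303 -0.2812  0.034 ] [-0.0003 -0.0565  0.0473]
plate back [ 0.6183 -0.2808  0.026 ] [-0.0003 -0.0448  0.0558]
cover edge tool [-0.0003 -0.0394  0.0295] world [ 0.6139 -0.2805  0.0524]
cover edge tool [-0.0003 -0.0384  0.0395] world [ 0.6125 -0.2805  0.0425]
```

Emit:
play_rows([
  [0.0025, -0.005, 0],
  [0, 0, 0],
  [0, 0, 0.004],
  [0, 0, 0.004],
  [0, 0, 0],
  [0, 0, 0],
], twist=[0, 0, 0, 0, 0, 0])

```text
time: 8.52
position: [0.582, -0.2834, 0.0772]
tcp_rot: [-0.695, 0.719, 0.009, -0.015]
force: [0.3, -0.1, -2.1]
opening: 0.0207
```

```bash
python3 rel.py .580 -.282 .0675 -1.604; python3 - <<'E'
from h import *
c=cam("wrist"); crop(c["image"],190,440,100,200,3.2,"pics/w7.png")
E
```

```text
t 8.52 p [ 0.582  -0.2834  0.0772] xang -1.6049 tilt [-0.0344 -0.0087] F [ 0.3 -0.1 -2.1] open 0.0207 q [ 0.72  0.73 -0.45  1.65  0.41  0.89 -1.51]
shift tool [-0.0014  0.0017  0.0098] twist -0.0009
```

View pics/w7.png

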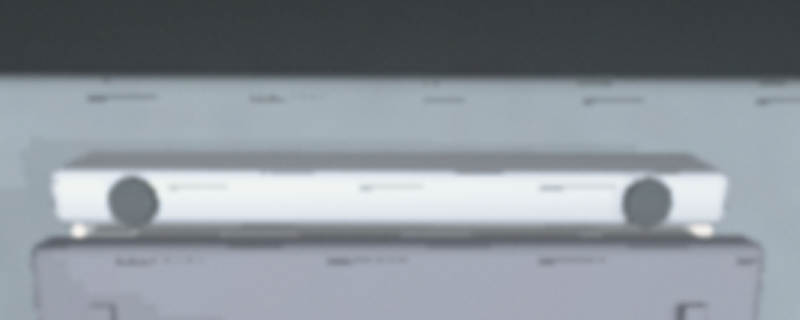

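```bash
cat > m2.py <<'E'
from h import *
import sys
vr,vb,vt,vbot=map(float,sys.argv[1:])
s,r=st(); c=cam("wrist"); A=crp(c,3.2,190,100)
T=lambda P: r.T@(P-s["position"])
for n,v,z in (("base back",vb,.012),("rail front top",vr,.034)): print(n,A(398,v,z).round(4))
o=T(np.array(c["xyz"])); 
for v,zt in ((vt,.0295),(vbot,.0395)):
    p=A(398,v,0); d=T(p)-o; print("cover edge world",(s["position"]+r@(o+d*(zt-o[2])/d[2])).round(4))
E
python3 m2.py 222 76 246 238
```

```text
t 8.57 p [ 0.5818 -0.2834  0.0771] xang -1.6049 tilt [-0.0348 -0.0086] F [-1.   0.  -2.2] open 0.021 q [ 0.72  0.73 -0.45  1.65  0.41  0.89 -1.51]
base back [ 0.6445 -0.2858  0.012 ]
rail front top [ 0.6211 -0.2848  0.034 ]
cover edge world [ 0.6201 -0.2846  0.0463]
cover edge world [ 0.6188 -0.2847  0.0363]
```

Emit:
play_rows([
  [-0.0015, 0.002, 0],
  [0, 0, 0],
  [0, 0, 0.003],
  [0, 0, 0.003],
  [0, 0, 0],
  [0, 0, 0],
], twist=[0, 0, 0, 0, 0, 0])

```text
time: 9.12
position: [0.5794, -0.2815, 0.071]
tcp_rot: [-0.695, 0.719, 0.009, -0.015]
force: [-0.3, 0.1, -0.7]
opening: 0.0202
```

```bash
python3 rel.py .580 -.282 .0675 -1.604; python3 - <<'E'
from h import *
c=cam("wrist"); crop(c["image"],190,440,100,200,3.2,"pics/w8.png")
E
```

```text
t 9.12 p [ 0.5794 -0.2815  0.071 ] xang -1.6047 tilt [-0.0344 -0.0087] F [-0.3  0.1 -0.7] open 0.0202 q [ 0.72  0.73 -0.45  1.66  0.41  0.88 -1.51]
shift tool [ 0.0004 -0.0007  0.0035] twist -0.0007
```

View pics/w8.png

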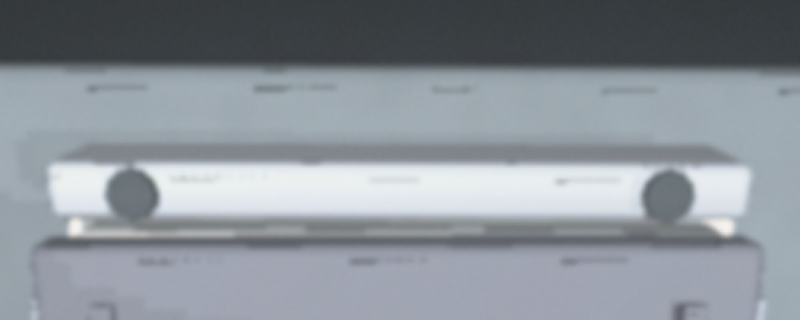

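Emit:
play_rows([
  [0, 0, 0.002],
  [0, 0, 0.0015],
  [0, 0, 0],
  [0, 0, 0],
], twist=[0, 0, 0, 0])

```text
time: 9.5
position: [0.5793, -0.2817, 0.0671]
tcp_rot: [-0.695, 0.719, 0.009, -0.015]
force: [-1.2, -0.4, -0.4]
opening: 0.0212
```

```bash
python3 rel.py .580 -.282 .0675 -1.604; python3 - <<'E'
from h import *
c=cam("wrist"); crop(c["image"],190,440,100,200,3.2,"pics/w9.png")
E
```

```text
t 9.5 p [ 0.5793 -0.2817  0.0671] xang -1.6047 tilt [-0.0344 -0.0087] F [-1.2 -0.4 -0.4] open 0.0212 q [ 0.71  0.73 -0.45  1.66  0.41  0.87 -1.52]
shift tool [ 0.0003 -0.0007 -0.0004] twist -0.0007
```

View pics/w9.png

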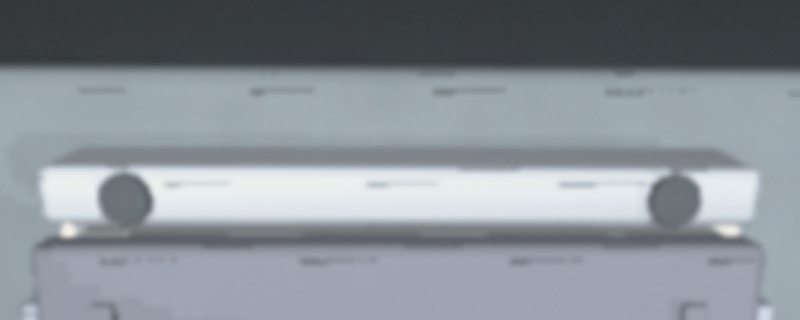

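Emit:
play_rows([
  [0, 0, 0.001],
  [0, 0, 0.001],
  [0, 0, 0],
], twist=[0, 0, 0])

```text
time: 9.8
position: [0.5801, -0.2818, 0.0674]
tcp_rot: [-0.695, 0.719, 0.008, -0.015]
force: [0.2, 0.3, -0.8]
opening: 0.0205
```

Emit:
play_rows([
  [0, 0, 0.003],
  [0, 0, 0.002],
], twist=[0, 0])

```text
time: 9.97
position: [0.5807, -0.282, 0.066]
tcp_rot: [-0.695, 0.719, 0.007, -0.016]
force: [-5.6, 1.8, 15.0]
opening: 0.0208
```

```bash
python3 rel.py .580 -.282 .0665 -1.604
```

```text
t 9.97 p [ 0.5807 -0.282   0.066 ] xang -1.6054 tilt [-0.0322 -0.0113] F [-5.6  1.8 15. ] open 0.0208 q [ 0.71  0.74 -0.44  1.66  0.42  0.87 -1.52]
shift tool [ 0.      0.0008 -0.0005] twist -0.0014
```

Emit:
play_rows([
  [0, 0, -0.001],
  [0, 0, 0],
  [0, 0, 0],
  [0, 0, 0],
  [0, 0, 0],
  [0, 0, 0],
  [0, 0, 0],
  [0, 0, 0],
], twist=[0, 0, 0, 0, 0, 0, 0, 0], jaw=-1)

```text
time: 10.63
position: [0.5815, -0.2823, 0.0669]
tcp_rot: [-0.695, 0.719, 0.006, -0.015]
force: [-0.1, 0.1, 0.2]
opening: 0.0853
```

```bash
python3 rel.py .580 -.282 .0665 -1.604; python3 - <<'E'
from h import *
c=cam("wrist"); cv2.imwrite("pics/w10.png",c["image"])
E
```

```text
t 10.63 p [ 0.5815 -0.2823  0.0669] xang -1.6054 tilt [-0.0306 -0.0119] F [-0.1  0.1  0.2] open 0.0853 q [ 0.71  0.74 -0.44  1.66  0.42  0.87 -1.52]
shift tool [-0.0002  0.0015  0.0004] twist -0.0014
```

View pics/w10.png

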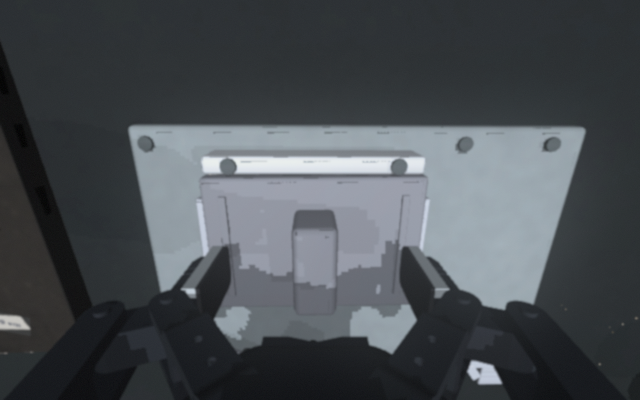

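Emit:
play_rows([
  [0, 0, -0.01],
  [0, 0, -0.02],
  [0, 0, -0.02],
  [0, 0, -0.02],
  [0, 0, -0.02],
  [0, 0, -0.01],
  [0, 0, 0],
], twist=[0, 0, 0, 0, 0, 0, 0])

```text
time: 11.27
position: [0.5837, -0.2801, 0.1725]
tcp_rot: [-0.695, 0.719, 0.008, -0.015]
force: [0.4, -0.3, 0.7]
opening: 0.0852
```

```bash
python3 rel.py .39 -.33 .17 -2.11; python3 - <<'E'
from h import *
c=cam("wrist"); cv2.imwrite("pics/w11.png",c["image"])
E
```

```text
t 11.27 p [ 0.5837 -0.2801  0.1725] xang -1.6046 tilt [-0.0335 -0.0099] F [ 0.4 -0.3  0.7] open 0.0852 q [ 0.74  0.61 -0.5   1.6   0.34  1.05 -1.47]
shift tool [0.0564 0.1917 0.0095] twist 0.5054
```

View pics/w11.png

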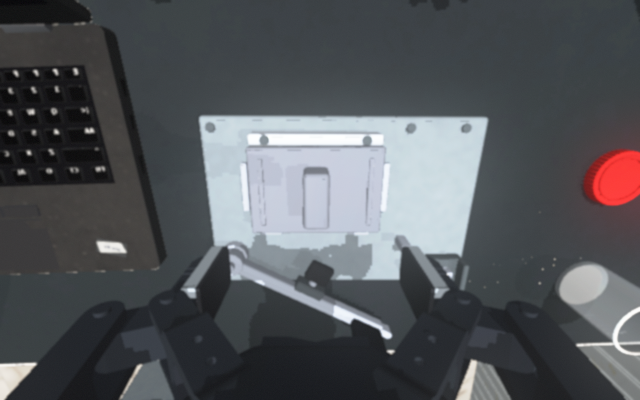

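Emit:
play_rows([
  [0.0055, 0.018, 0],
  [0.0055, 0.018, 0],
  [0.0055, 0.018, 0],
  [0.0055, 0.018, 0],
  [0.0055, 0.018, 0],
  [0.0055, 0.018, 0],
  [0.0055, 0.018, 0],
  [0.0055, 0.018, 0],
  [0.0055, 0.018, 0],
  [0.0055, 0.018, 0],
  [0, 0, 0],
  [0, 0, 0],
  [0, 0, 0],
  [0, 0, 0],
  [0, 0, 0],
  [0, 0, 0],
  [0, 0, 0],
  [0, 0, 0],
], twist=[0, 0, 0, 0, 0, 0, 0, 0, 0, 0, 0.085, 0.085, 0.085, 0.085, 0.085, 0.08, 0, 0], jaw=1)

```text
time: 12.82
position: [0.3782, -0.3236, 0.1575]
tcp_rot: [-0.483, 0.875, 0.02, -0.023]
force: [0.5, 0.4, -0.2]
opening: -0.0001
```

```bash
python3 rel.py .39 -.33 .17 -2.11; python3 - <<'E'
from h import *
c=cam("wrist"); cv2.imwrite("pics/w12.png",c["image"])
c=cam("side"); crop(c["image"],230,430,150,295,4,"pics/d12.png")
E
```

```text
t 12.82 p [ 0.3782 -0.3236  0.1575] xang -2.1334 tilt [-0.0606  0.0128] F [ 0.5  0.4 -0.2] open -0.0001 q [ 0.97  0.38 -0.4   1.97  0.22  0.88 -1.69]
shift tool [-0.0006 -0.0127 -0.0133] twist -0.0234
```

View pics/w12.png

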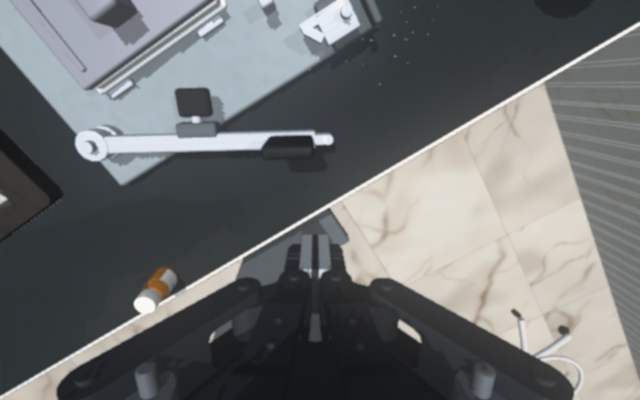

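View pics/d12.png

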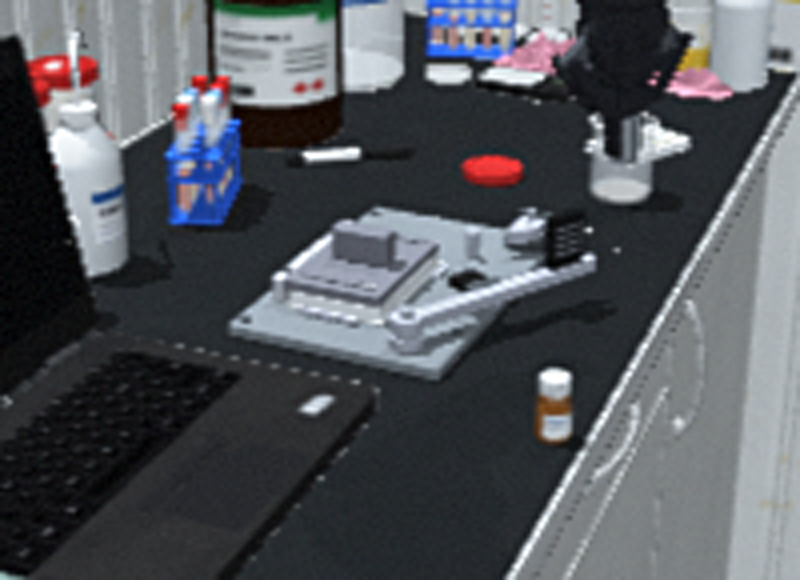

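```bash
python3 - <<'E'
from h import *
a=cv2.imread("pics/w12.png"); crop(a,240,350,110,180,6,"pics/w12a.png")
s,r=st(); c=cam("wrist"); T=lambda P:(r.T@(P-s["position"])).round(4)
for p,z in (((287,153),.083),((94,143),.04),((330,140),.037)): P=ray(c,*p,z); print(P.round(4),T(P))
E
```

```text
t 12.92 p [ 0.3783 -0.3236  0.1577] xang -2.1333 tilt [-0.0603  0.0128] F [ 0.5 -1.6  0. ] open -0.0 q [ 0.97  0.38 -0.4   1.97  0.22  0.88 -1.69]
[ 0.4221 -0.3308  0.083 ] [-0.0188 -0.0451  0.0718]
[ 0.5048 -0.1983  0.04  ] [-0.1759 -0.0467  0.1114]
[ 0.4054 -0.3581  0.037 ] [ 0.0122 -0.0482  0.1184]
```

View pics/w12a.png

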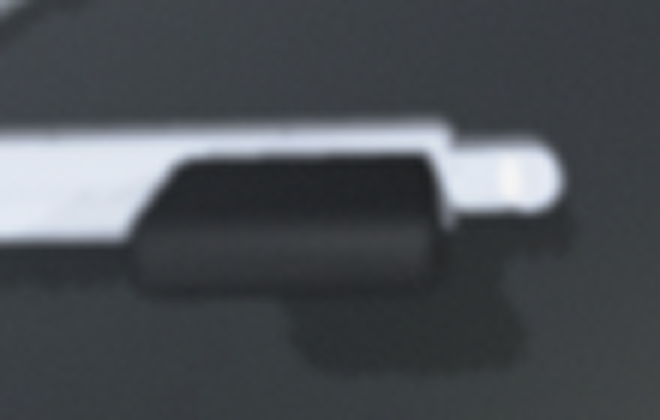

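Emit:
play_rows([
  [-0.009, 0, 0.005],
  [-0.009, 0, 0.014],
  [0, 0, 0.014],
  [0, 0, 0.014],
  [0, 0, 0.014],
  [0, 0, 0.014],
  [0, 0, 0.01],
  [0, 0, 0],
  [0, 0, 0],
], twist=[-0.01, -0.01, 0, 0, 0, 0, 0, 0, 0])

```text
time: 13.72
position: [0.3876, -0.3023, 0.068]
tcp_rot: [-0.498, 0.867, 0.019, -0.02]
force: [1.1, 1.0, -0.7]
opening: -0.0002
```

```bash
python3 rel.py .4084 -.3226 .069 -2.11; python3 - <<'E'
from h import *
c=cam("wrist"); cv2.imwrite("pics/w13.png",c["image"])
E
```

```text
t 13.72 p [ 0.3876 -0.3023  0.068 ] xang -2.0983 tilt [-0.0549  0.0134] F [ 1.1  1.  -0.7] open -0.0002 q [ 0.89  0.52 -0.36  2.03  0.31  0.7  -1.78]
shift tool [ 0.0071 -0.0281 -0.0025] twist 0.0117
```

View pics/w13.png

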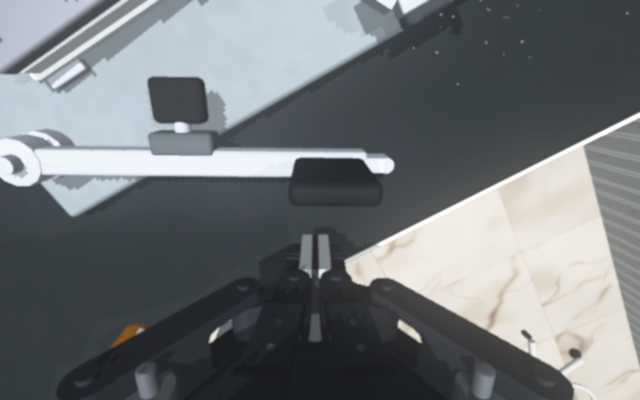

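Emit:
play_rows([
  [0.0035, -0.006, -0.001],
  [0.0035, -0.006, -0.001],
  [0, -0.006, 0],
  [0, -0.004, 0],
  [0, 0, 0],
], twist=[0, 0, 0, 0, 0])

```text
time: 14.18
position: [0.407, -0.3234, 0.0722]
tcp_rot: [-0.498, 0.867, 0.016, -0.019]
force: [0.0, 0.1, -1.1]
opening: 0.0
```

```bash
python3 rel.py .4084 -.3226 .069 -2.11; python3 - <<'E'
from h import *
c=cam("wrist"); cv2.imwrite("pics/w14.png",c["image"])
E
```

```text
t 14.18 p [ 0.407  -0.3234  0.0722] xang -2.0989 tilt [-0.05    0.0092] F [ 0.   0.1 -1.1] open 0.0 q [ 0.9   0.55 -0.36  1.97  0.31  0.73 -1.76]
shift tool [-0.0014 -0.001   0.0032] twist 0.0111
```

View pics/w14.png

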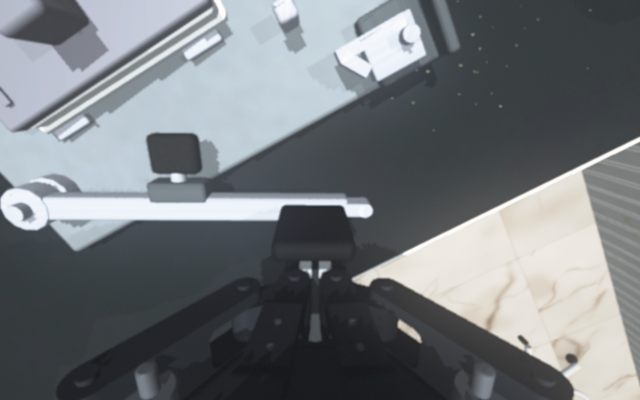

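Emit:
play_rows([
  [0, -0.003, 0.003],
  [0, -0.0065, 0],
  [0.0005, -0.0065, 0],
  [0.0005, -0.0065, 0],
  [0.0005, -0.0065, 0],
  [0.0005, -0.0065, 0],
], twist=[0, -0.02, -0.04, -0.04, -0.04, -0.04])

```text
time: 14.73
position: [0.4338, -0.3396, 0.0667]
tcp_rot: [-0.578, 0.815, 0.023, -0.021]
force: [-3.8, 2.3, 10.2]
opening: -0.0004
```

```bash
cat > arc.py <<'E'
from h import *
s,r=st(); piv=np.array([.504,-.196]); f=-r[:2,1]; f/=np.linalg.norm(f); x=r[:2,0]/np.linalg.norm(r[:2,0])
# contact centre = TCP+16mm forward
p=s["position"][:2]+.016*f-piv; ang=np.arctan2(p[1],p[0]); a=ang+np.pi/2+.04+.5
print("radius",np.linalg.norm(p).round(4),"arm angle est",a.round(3),"tool yaw-based angle",round(float(np.arctan2(f[1],f[0])+.54),3),"push",s["force"][:2]@f)
E
python3 arc.py; python3 - <<'E'
from h import *
c=cam("wrist"); cv2.imwrite("pics/w15.png",c["image"])
E
```

```text
t 14.73 p [ 0.4338 -0.3396  0.0667] xang -1.9082 tilt [-0.0616  0.0131] F [-3.8  2.3 10.2] open -0.0004 q [ 0.91  0.61 -0.4   1.88  0.35  0.78 -1.6 ]
radius 0.1588 arm angle est 0.185 tool yaw-based angle 0.202 push -4.337466960995526
```

View pics/w15.png

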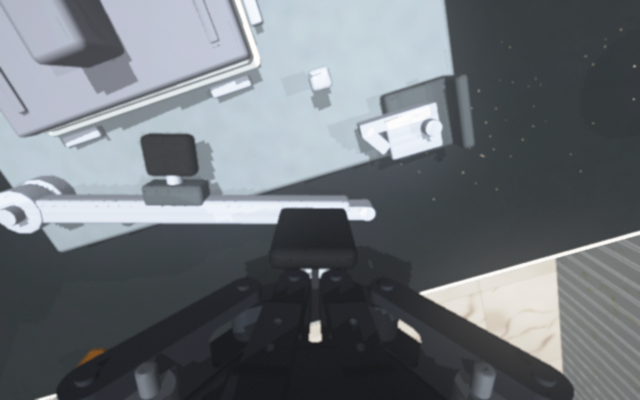

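Emit:
play_rows([
  [0, 0, -0.004],
  [0.0005, -0.0065, -0.0005],
  [0.0005, -0.0065, -0.0005],
  [0.0005, -0.0065, -0.0005],
], twist=[0, -0.035, -0.04, -0.04])

```text
time: 15.12
position: [0.4488, -0.346, 0.0698]
tcp_rot: [-0.627, 0.778, 0.029, -0.023]
force: [-4.2, 1.2, 4.1]
opening: -0.0003
```

```bash
python3 arc.py
```

```text
t 15.12 p [ 0.4488 -0.346   0.0698] xang -1.7849 tilt [-0.072   0.0171] F [-4.2  1.2  4.1] open -0.0003 q [ 0.92  0.64 -0.43  1.83  0.38  0.83 -1.5 ]
radius 0.1584 arm angle est 0.287 tool yaw-based angle 0.326 push -4.397912258000698
```

Emit:
play_rows([
  [0.0005, -0.0065, -0.001],
  [0.0005, -0.0065, -0.001],
  [0.0005, -0.0065, -0.001],
  [0.0005, -0.0065, -0.001],
], twist=[-0.02, -0.03, -0.03, -0.03])

```text
time: 15.45
position: [0.4679, -0.3515, 0.0699]
tcp_rot: [-0.671, 0.74, 0.038, -0.025]
force: [-7.4, 3.4, 5.1]
opening: -0.0003
```

```bash
python3 arc.py;  python3 - <<'E'
from h import *
c=cam("wrist"); cv2.imwrite("pics/w16.png",c["image"])
E
```

```text
t 15.45 p [ 0.4679 -0.3515  0.0699] xang -1.6702 tilt [-0.0881  0.0225] F [-7.4  3.4  5.1] open -0.0003 q [ 0.92  0.68 -0.45  1.77  0.4   0.88 -1.4 ]
radius 0.1583 arm angle est 0.412 tool yaw-based angle 0.442 push -7.727785094712747
```

View pics/w16.png

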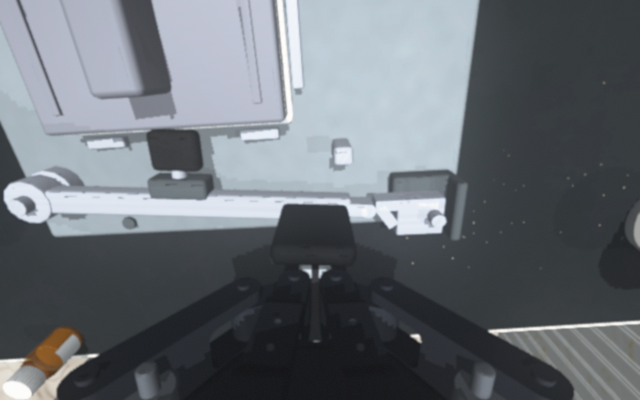

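Emit:
play_rows([
  [0.0005, -0.007, -0.001],
  [0.0005, -0.007, -0.001],
  [0.0005, -0.007, -0.001],
], twist=[-0.02, -0.03, -0.03])

```text
time: 15.75
position: [0.4832, -0.3541, 0.0699]
tcp_rot: [-0.701, 0.711, 0.046, -0.027]
force: [-9.7, 2.8, 6.8]
opening: -0.0001
```

```bash
python3 arc.py;  python3 - <<'E'
from h import *
c=cam("wrist"); cv2.imwrite("pics/w17.png",c["image"])
E
```

```text
t 15.75 p [ 0.4832 -0.3541  0.0699] xang -1.5871 tilt [-0.1029  0.0263] F [-9.7  2.8  6.8] open -0.0001 q [ 0.91  0.71 -0.47  1.72  0.41  0.92 -1.34]
radius 0.1584 arm angle est 0.509 tool yaw-based angle 0.526 push -9.7040410830206
```

View pics/w17.png

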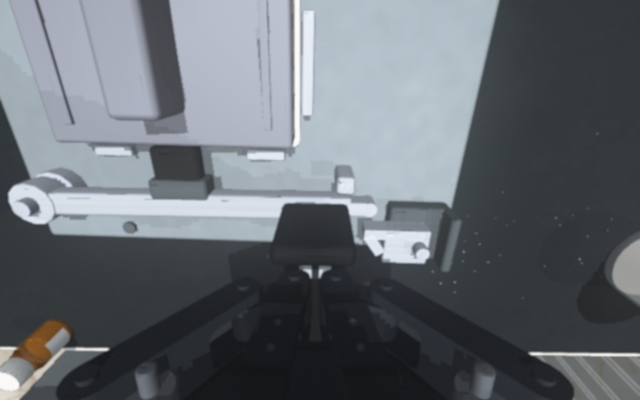

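Emit:
play_rows([
  [0, -0.005, -0.0005],
  [0, -0.004, -0.0005],
  [0, -0.004, -0.0005],
], twist=[0, 0, 0])

```text
time: 16.05
position: [0.4846, -0.3544, 0.0694]
tcp_rot: [-0.7, 0.711, 0.057, -0.036]
force: [-12.3, 1.7, 10.1]
opening: 0.0
```

```bash
python3 arc.py;  python3 - <<'E'
from h import *
c=cam("wrist"); cv2.imwrite("pics/w18.png",c["image"])
E
python3 arc.py
```

```text
t 16.05 p [ 0.4846 -0.3544  0.0694] xang -1.5879 tilt [-0.1298  0.0308] F [-12.3   1.7  10.1] open 0.0 q [ 0.89  0.72 -0.46  1.69  0.41  0.96 -1.34]
radius 0.1587 arm angle est 0.519 tool yaw-based angle 0.527 push -12.33648438653709
t 16.1 p [ 0.4848 -0.3544  0.0693] xang -1.5877 tilt [-0.1302  0.0308] F [-14.6   3.4  10.8] open 0.0001 q [ 0.89  0.72 -0.46  1.69  0.41  0.96 -1.34]
radius 0.1587 arm angle est 0.52 tool yaw-based angle 0.527 push -14.680017887038659
```

View pics/w18.png

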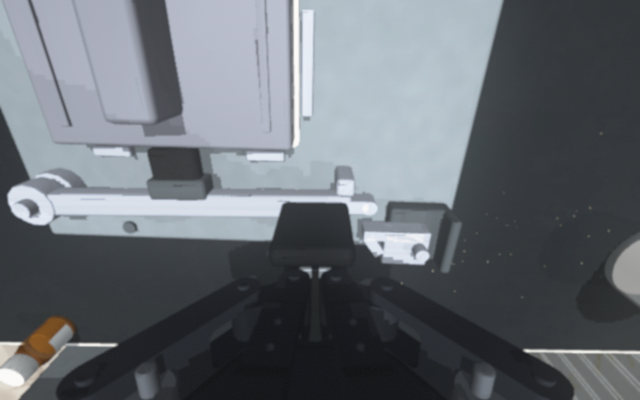

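```bash
python3 - <<'E'
from h import *
c=cam("side"); crop(c["image"],290,400,130,230,7,"pics/d18.png")
c=cam("scene"); crop(c["image"],230,410,150,290,4,"pics/s18.png")
E
python3 arc.py
```

```text
t 16.2 p [ 0.4847 -0.3544  0.0693] xang -1.5877 tilt [-0.1295  0.0306] F [-13.2   2.9  11.7] open 0.0003 q [ 0.89  0.72 -0.46  1.69  0.41  0.96 -1.34]
radius 0.1587 arm angle est 0.519 tool yaw-based angle 0.527 push -13.275398962490026
```

View pics/d18.png

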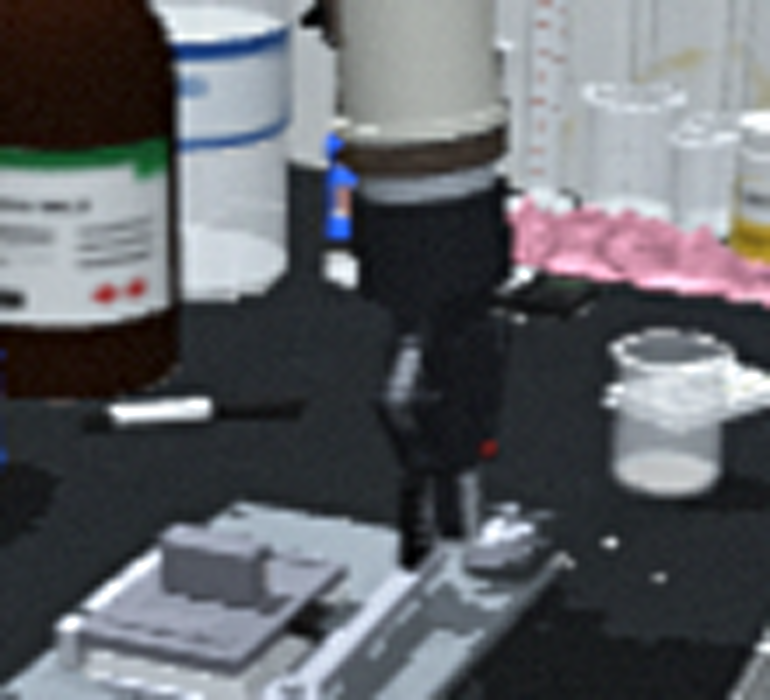

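View pics/s18.png

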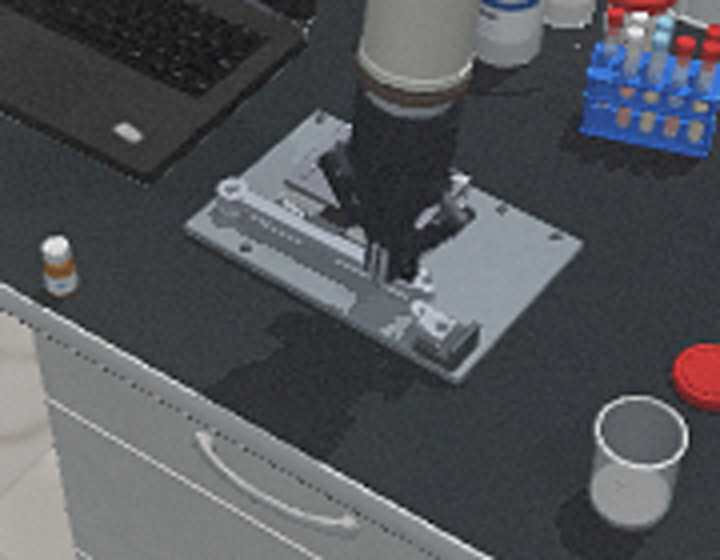

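Emit:
play_rows([
  [0, -0.002, -0.005],
  [0, -0.002, -0.004],
  [0, -0.004, 0],
], twist=[0, 0, 0])

```text
time: 16.45
position: [0.4822, -0.3547, 0.074]
tcp_rot: [-0.699, 0.711, 0.066, -0.042]
force: [-8.6, 1.2, 8.0]
opening: 0.0
```

```bash
python3 arc.py;  python3 - <<'E'
from h import *
c=cam("wrist"); cv2.imwrite("pics/w19.png",c["image"])
c=cam("side"); crop(c["image"],290,400,130,230,7,"pics/d19.png")
E
python3 arc.py
```

```text
t 16.45 p [ 0.4822 -0.3547  0.074 ] xang -1.5912 tilt [-0.1522  0.0359] F [-8.6  1.2  8. ] open 0.0 q [ 0.89  0.72 -0.46  1.67  0.41  1.   -1.34]
radius 0.159 arm angle est 0.504 tool yaw-based angle 0.525 push -8.639830686317245
t 16.55 p [ 0.4828 -0.3547  0.0739] xang -1.5909 tilt [-0.1518  0.0357] F [-8.4  1.5  4.3] open -0.0 q [ 0.89  0.73 -0.46  1.67  0.41  1.   -1.34]
radius 0.1591 arm angle est 0.507 tool yaw-based angle 0.525 push -8.437311464483505
```

View pics/w19.png

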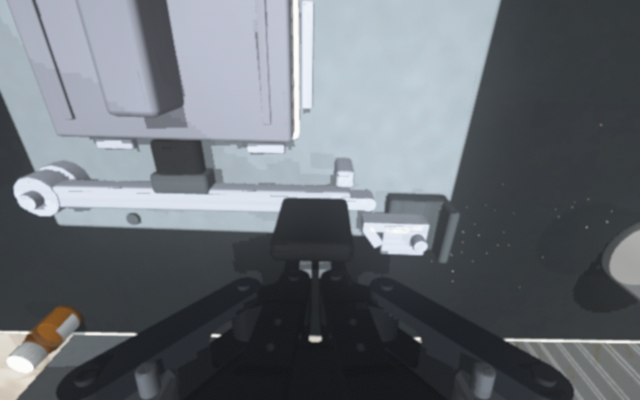

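View pics/d19.png

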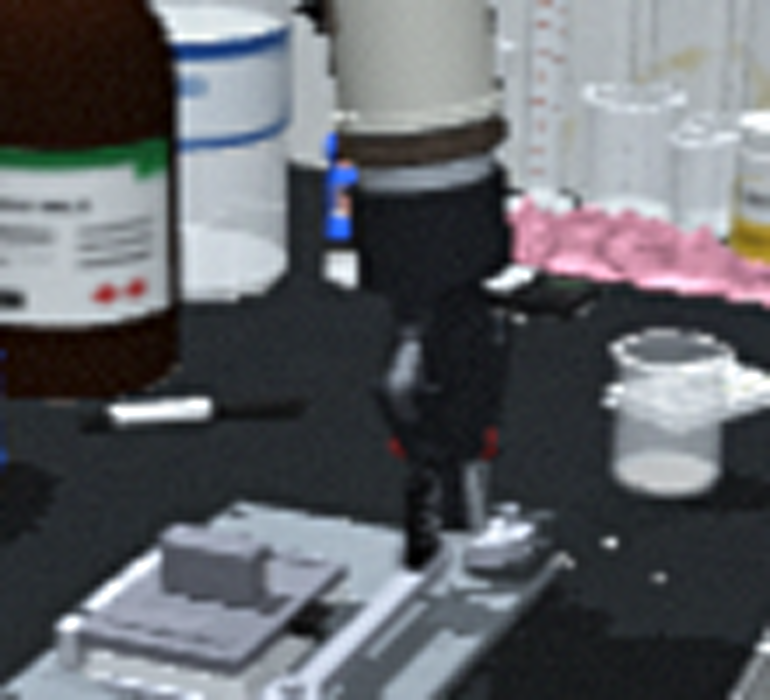

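Emit:
play_rows([
  [0, -0.012, -0.001],
], twist=[0])

```text
time: 16.63
position: [0.4873, -0.3554, 0.0729]
tcp_rot: [-0.697, 0.712, 0.072, -0.046]
force: [-35.3, 5.4, 28.7]
opening: 0.0003
```

```bash
python3 arc.py;  python3 - <<'E'
from h import *
c=cam("wrist"); cv2.imwrite("pics/w20.png",c["image"])
c=cam("side"); crop(c["image"],290,400,130,230,7,"pics/d20.png")
E
python3 arc.py
```

```text
t 16.63 p [ 0.4873 -0.3554  0.0729] xang -1.5936 tilt [-0.1662  0.0377] F [-35.3   5.4  28.7] open 0.0003 q [ 0.87  0.74 -0.45  1.65  0.41  1.02 -1.34]
radius 0.1597 arm angle est 0.536 tool yaw-based angle 0.523 push -35.382484079567966
t 16.73 p [ 0.4861 -0.3553  0.0731] xang -1.5937 tilt [-0.1707  0.0382] F [-23.3   4.2  20.6] open 0.0003 q [ 0.87  0.74 -0.45  1.65  0.41  1.02 -1.34]
radius 0.1596 arm angle est 0.528 tool yaw-based angle 0.523 push -23.381825646735365
```

View pics/w20.png

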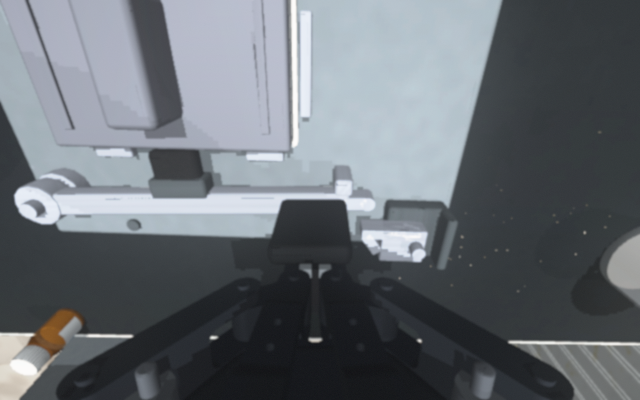

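View pics/d20.png

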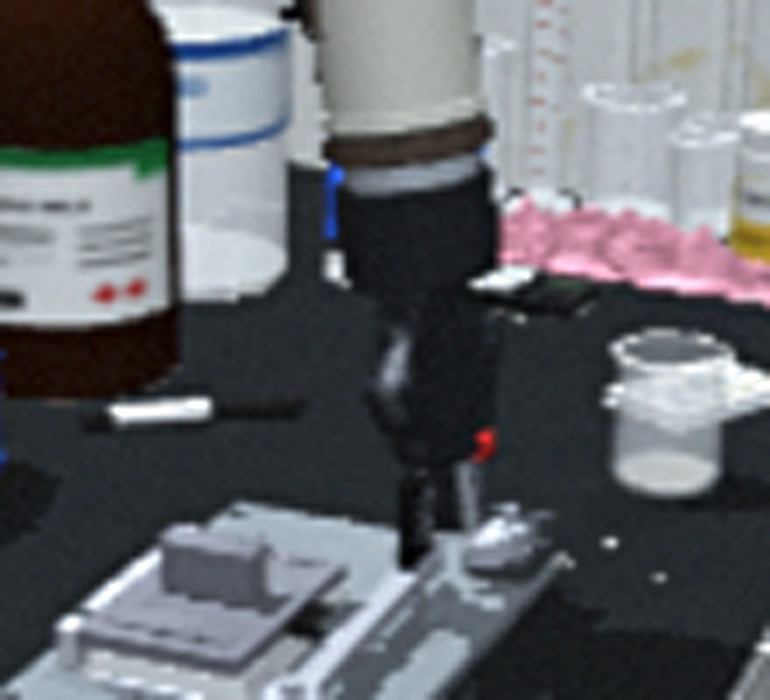

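```bash
python3 - <<'E'
from h import *
for i in range(20): c=cam("wrist")
cv2.imwrite("pics/w21.png",c["image"]); crop(c["image"],240,460,140,280,3.5,"pics/w21a.png")
E
python3 arc.py
```

```text
t 17.73 p [ 0.4861 -0.3553  0.0732] xang -1.5939 tilt [-0.1691  0.038 ] F [-23.9   5.6  18.2] open 0.0005 q [ 0.87  0.74 -0.45  1.65  0.41  1.02 -1.34]
radius 0.1596 arm angle est 0.528 tool yaw-based angle 0.523 push -23.998967360935342
```

View pics/w21a.png

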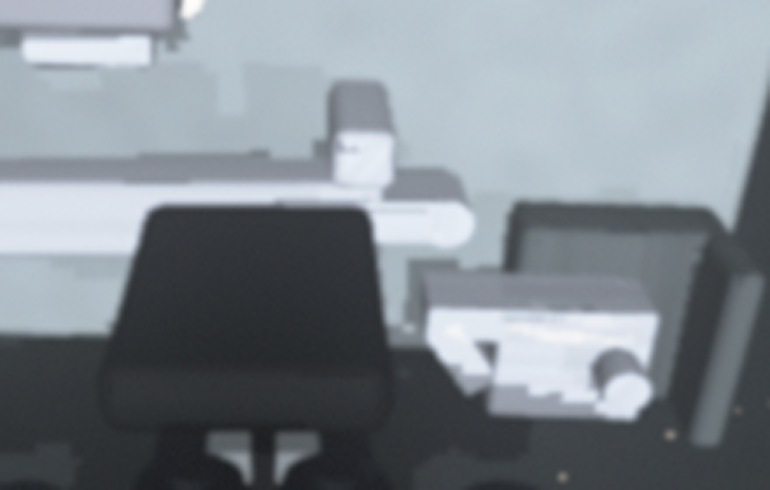

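```bash
python3 - <<'E'
from h import *
a=cv2.imread("pics/w13.png"); crop(a,250,380,220,310,6,"pics/w13f.png")
s,r=st(); c=cam("wrist")
for z in (.022,.01,0,-.01,-.02,-.03,-.05):
    for y in (-.011,): 
        uv=proj(c,s["position"]+r@np.array([[-.015,y,z],[.015,y,z]])); print(z,((uv-[250,220])*6).round(0).tolist())
E
```

```text
t 17.73 p [ 0.4861 -0.3553  0.0732] xang -1.5939 tilt [-0.1691  0.038 ] F [-23.9   5.6  18.2] open 0.0005 q [ 0.87  0.74 -0.45  1.65  0.41  1.02 -1.34]Traceback (most recent call last):
  File "<stdin>", line 6, in <module>
ValueError: matmul: Input operand 1 has a mismatch in its core dimension 0, with gufunc signature (n?,k),(k,m?)->(n?,m?) (size 2 is different from 3)
```

View pics/w13f.png

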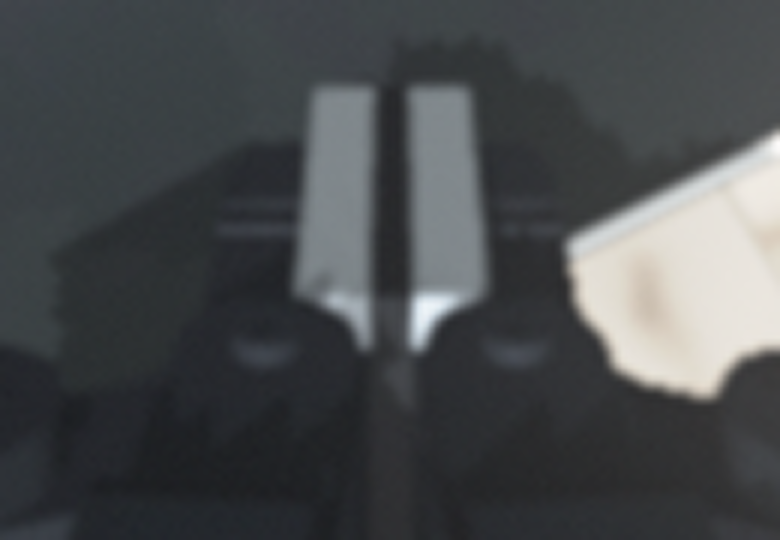

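```bash
python3 - <<'E'
from h import *
s,r=st(); c=cam("wrist")
for z in (.022,.01,0,-.01,-.015,-.02,-.03):
        uv=proj(c,s["position"]+np.array([[-.015,-.011,z],[.015,-.011,z]])@r.T); print(z,((uv-[250,220])*6).round(0).tolist())
E
```

```text
t 17.78 p [ 0.486  -0.3553  0.0732] xang -1.5939 tilt [-0.1691  0.0381] F [-23.7   4.1  19. ] open 0.0 q [ 0.87  0.74 -0.45  1.65  0.41  1.02 -1.34]
0.022 [[222.0, 64.0], [555.0, 64.0]]
0.01 [[209.0, 124.0], [569.0, 124.0]]
0 [[196.0, 182.0], [582.0, 181.0]]
-0.01 [[182.0, 248.0], [596.0, 248.0]]
-0.015 [[174.0, 285.0], [605.0, 285.0]]
-0.02 [[165.0, 325.0], [614.0, 325.0]]
-0.03 [[146.0, 416.0], [634.0, 416.0]]
```

```bash
python3 - <<'E'
from h import *
st(); print(manip.hand_in()); st()
E
```

```text
t 17.83 p [ 0.4861 -0.3553  0.0732] xang -1.5939 tilt [-0.169  0.038] F [-22.9   3.9  19. ] open -0.0003 q [ 0.87  0.74 -0.45  1.65  0.41  1.02 -1.34]
the job is handed in; nothing more can be done
None
the job is handed in; nothing more can be done
```

I laid the cover on the plate and let it go. I then pushed the tensioner arm past the pawl to its stop with closed fingers, and handed in at about 17.8 s while still pressing.

**What the last checks showed**
- **Push:** a steady force of about 23 N, held for over a second before handing in. I estimate the arm angle at about 0.528 rad, to within roughly 0.01, and the bar is seen against the stop post.
- **Pawl and idler:** the nose is behind the pawl and the idler is up against the cover's edge. I judged both from the wrist image and measured neither force.
- **Cover:** it looks square and flat, with a gap of about 3 mm to the back rail when I put it down. I couldn't see the rail again after the idler pushed on it.
- **Bystanders:** the vial and beaker are standing where they were. The jar wasn't re-checked in the last pictures; I never moved near it.

**What went less well**
- **Tool tilt:** it drifted to about 0.17 rad, because the moves cannot correct tilt. By my calculation the fingers touch near the pad's top edge, about 10 mm behind the tool centre point but still on the finger pads.
- **Slip back:** while I raised the fingers, the arm fell back to about 0.505 rad, so I pushed it home again.
- **Force peak:** that last push briefly reached about 45 N at the wrist, and nearly all of it should have gone through the fingers.

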